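# Seat the spindle in its bearing housing

## Robot

A 7-joint arm with a two-finger parallel gripper is mounted at the origin on the work surface; the furniture and walls round the work are solid. World frame = base frame: x ahead of the robot, y to its left, z up, the work surface at z = 0. Lengths are in m, angles in rad, forces in N, time in s.
With the tool pointing down it reaches from about 0.4 to 0.85 m from the base axis. Payload 4.5 kg.
Tool frame: the origin (TCP) lies on the centre line of the jaws, within the pads' length; the fingertips stand r.tip_extent ahead of it and the grasp point (between the pads) is the TCP (r.tip_extent is the distance from the TCP to the fingertips, in m); z points along the fingers, y is the line along which they close (so a half turn about z gives the same grasp; the last joint's range is limited). The gripper opens to 88 mm and grips with 3 to 60 N. Pads are 18 mm wide; open, the fingers measure 123 mm over their backs; the gripper's body (75 mm by 187 mm) begins 45 mm behind the grasp point.
Start: joints at [-1.145, 0.689, -0.195, 1.565, 0.157, 0.902, -0.215], TCP at [0.239, 0.578, 0.258] pointing down, gripper open.
Joint ranges: [-3.01, 3.01], [-0.46, 2.08], [-1.47, 1.51], [0.13, 2.56], [-1, 4.14], [0.04, 2.09], [-2.66, 2.66]. Speed limits (rad/s): [2.57, 2.57, 3.14, 3.14, 3.14, 3.14, 3.14].

## Interface

Orientations are given as a unit quaternion [x, y, z, w].
In Python, from plant import sensors, vision, finish_job, r gives the robot as it stands. The module is installed in compiled form; this text tells all that it offers.
- The arm moves only by the tool step_arm, never from a script. Its argument "steps" is a list of rows, each a list of 2 entries, a list of its own where there are three numbers: the shift along the tool's x, y, z in cm, then the turn, a rotation vector about the tool's x, y, z in degrees. A call has 1 to 12 rows; each row shifts and turns the commanded pose from where the row before left it, along the tool's axes as they then stand; what a row does not reach is not made up. A row lasts 1/8 s, in which the tool goes at most 62.5 mm and 10.7 degrees, less where a joint would pass 70% of its speed; a pose out of reach is approached as far as the arm can. A call with a gripper value outside its range is refused whole. "claw" is the opening, from -1 (shut) to 1 (fully open), set as the call begins (left out, the last holds). The fingers move at their own pace and stop on an object; "grip_force" is the grip in N (left out, the last holds). Time passes only in rows, so rows that do not move let the fingers close. It gives the time, the measured TCP pose, the force, the opening and the grip force at its end, in the units of the state.
- sensors.get_state(): the state, without advancing time (a new reading comes with each control period).
- vision.snapshot(name): name is "scene" or "top" or "wrist"; returns a dict with "img" (384x512x3 uint8, red, green, blue), "fx", "fy", "cx", "cy" (pixels), "position" and "rotation" of the camera in the world. Camera axes: x right, y down, z forward; pixel columns grow to the right and rows downward; lengths in m; the calibration is good to about 2 mm. A picture is of the moment at which its call begins. There is no depth.
- finish_job(): hands the job in; it is judged then, once.
The state is a dict: "clock": time; "q": joint angles; "qd": joint speeds; "joint_torque": joint torques, N m; "tool_pos": TCP position; "eef_rot": TCP orientation; "contact_force": force on the tool from outside, world axes, zero at the start; "moment": the same for the moment, N m; "opening": opening from 0.0 (shut) to 1.0 (fully open); "finger_force": force on a finger pad.
Only numpy, scipy, OpenCV 4.12 (cv2) and the standard library are available. Lean on these libraries where they do the work, as an engineer would, in place of code of your own. Each camera call takes 0.05 s, during which the arm holds its last target. There are 200 camera calls.

## Task

Fit the spindle into the green bearing housing. Its thin shank is boxed in by the blue cradle, so lift it by the thick journal, lean it in the slanted yellow rest, tip end down, and let go of it there; then take it by the shank, start its tip edge-first in the bore while it is clearly tilted (ten degrees or so), straighten it and slide it gently home without forcing or dropping it, until the brass collar sits flat on the housing. Leave it standing there released, and leave the other things on the bench where they are.

Things in the scene. Friction and masses are not known exactly. Their poses are not given: they have to be found in the camera images.
- spindle_mid (a point): Half-way along the steel spindle, on its axis; x runs along it toward the tip. Round, 155 mm long; from the tip: bright journal, 30 mm diameter, 0 to 70 mm; brass collar, 44 mm diameter, 70 to 78 mm; dark shank, 24 mm diameter, 78 to 155 mm. About 0.32 kg, balance point about 56 mm from the tip. It starts lying level in the blue cradle.
- spindle_tip (a point): Centre of the end face of the spindle's journal, 77.5 mm from spindle_mid along x; same axes (x points out of the tip). The end is chamfered 2.5 mm in radius over 3 mm.
- cradle: Fixed blue cradle, 176x72x57 mm; origin under its middle, at bench height. The spindle lies along its x, tip to +x, axis 45 mm above the bench, midpoint over the origin. Cheeks 32 mm apart (x -82 to -6 mm, tops at 57 mm) box in the shank; a V saddle carries the journal at x 65 to 75. The journal is free from x 10 to 62, down to the 10 mm base plate. Lift straight up.
- rest: Fixed slanted yellow rest, base plate 160x76x10 mm; origin under its middle, at bench height, z up. The tip stands on a rubber foot; two V saddles carry the underside (-x side) of the journal, 3 to 13 and 58 to 66 mm from the tip, open to the upper +x side. The rest of the spindle is free on both sides, the shank all round; below it runs only a 14 mm wide rib, over 20 mm from the axis.
- rest_seat (a point): Where spindle_mid lies when the spindle leans in the rest, 107 mm above the bench; axes as rest (z up). The spindle then leans 40 degrees from vertical: shank end up and toward the rest's -x, tip down and toward +x (its x axis is 0.643, 0, -0.766 in the rest's axes).
- bore_mouth (a point): Centre of the mouth of the bore, on the flat 74x74 mm top face of the fixed green bearing housing, 78 mm above the bench; z points up out of the bore. The bore is vertical, round, 31.6 mm across, 73 mm deep, blind, with no useful lead-in. The housing's foot is 138 mm along y.
- folding_rule: Bystander, to be left alone: yellow folding rule lying flat, 18x234x16 mm; origin under its centre.
- yellow_driver: Bystander, to be left alone: small yellow-handled screwdriver lying flat, 20x165x20 mm; origin under its centre.
- mug: Bystander, to be left alone: white mug with leaf pattern, 92x123x95 mm; origin under its centre.
- red_carton: Bystander, to be left alone: small carton with a red panel, 58x95x48 mm; origin under its centre.
- blue_cutter: Bystander, to be left alone: blue-handled side cutter lying flat, 62x157x13 mm; origin under its centre.
- paper_tape: Bystander, to be left alone: roll of beige paper tape lying flat, 100x99x25 mm; origin under its centre.
- blue_carton: Bystander, to be left alone: small grey-white carton with a blue panel, 60x85x60 mm; origin under its centre.
Things that resemble listed ones, but are neither listed nor needed, are in the scene too. There is more than one size of the rest; the job needs the smaller.

How it is judged:
By the outcome, as a careful person would: the job done as asked, in the order asked, and still so for the second after the job is handed in, with the robot touching nothing.
It also fails if it takes over 58 s, if anything falls off the work surface, if the arm or the gripper's body presses on something with over 40 N, if the wrist force passes 120 N, or if a joint passes its speed limit or range.

## Working session

There is one attempt and no reset: what is moved stays moved. The work goes in short steps, Python scripts to look and compute and a tool call to move; the robot and the scene stay as the last step left them, time stands still between calls to the robot, and variables do not carry over. Pictures are saved under pics/ and viewed, at most 10 in all, crops included, and the job is handed in when it is done.

Besides the shell and the picture viewer there is one more tool, called after ">>>" as name([rows], argument=value, ...), one row to a line, values as JSON. step_arm: Moves the arm, as the interface text tells. Its arguments: {"type":"object","properties":{"steps":{"type":"array"},"claw":{"type":"number"},"grip_force":{"type":"number"}},"required":["steps"]}

```bash
mkdir -p pics; cat > h.py <<'E'
import numpy as np, cv2, json
from scipy.spatial.transform import Rotation as R
from plant import sensors, vision, finish_job, r
def snap(n,f):
    s=vision.snapshot(n); cv2.imwrite(f'pics/{f}.png',s['img'][:,:,::-1])
    np.savez(f'pics/{f}.npz',**s); return s
def load(f): return dict(np.load(f'pics/{f}.npz'))
def ray(s,u,v):
    d=np.asarray(s['rotation'])@np.array([(u-s['cx'])/s['fx'],(v-s['cy'])/s['fy'],1]); return np.asarray(s['position']),d
def onz(s,u,v,z):
    p,d=ray(s,u,v); return p+d*(z-p[2])/d[2]
def tri(*a):
    A=np.zeros((3,3));b=np.zeros(3)
    for s,u,v in a:
        p,d=ray(s,u,v); d=d/np.linalg.norm(d); M=np.eye(3)-np.outer(d,d); A+=M;b+=M@p
    return np.linalg.solve(A,b)
def proj(s,P):
    c=np.asarray(s['rotation']).T@(np.asarray(P)-s['position']); return np.array([s['fx']*c[0]/c[2]+s['cx'],s['fy']*c[1]/c[2]+s['cy']])
E
python3 - <<'E'
from h import *
for n in ['scene','top','wrist']:
    s=snap(n,n+'0'); print(n,s['fx'],s['cx'],s['cy'],np.round(s['position'],3),np.round(s['rotation'],3).tolist())
a=[cv2.resize(cv2.imread(f'pics/{n}0.png'),None,fx=1.56,fy=1.56,interpolation=cv2.INTER_CUBIC) for n in ['scene','top']]
for n,i in zip('st',a): cv2.imwrite(f'pics/{n}big.png',i)
st=sensors.get_state(); print({k:np.round(v,3).tolist() for k,v in st.items()}, r.tip_extent)
E
```

```text
scene 366.01244666758686 259.4420318193494 193.7312851787084 [-0.27  -0.564  0.564] [0.732, -0.454, 0.262, -0.436]
top 364.8315163580963 254.8165450992552 195.1505817770245 [ 0.357 -0.173  1.14 ] [-0.705, 0.707, -0.039, 0.025]
wrist 324.1660767775318 254.08995261662983 192.6069392758231 [0.162 0.61  0.384] [0.821, 0.548, 0.089, 0.134]
{'clock': 0.15, 'q': [-1.145, 0.69, -0.195, 1.566, 0.157, 0.902, -0.215], 'qd': [-0.001, -0.002, 0.002, -0.004, 0.001, -0.002, -0.001], 'joint_torque': [-0.002, -52.786, -1.268, -15.359, -0.052, 0.004, 0.0], 'tool_pos': [0.239, 0.577, 0.257], 'eef_rot': [0.195, 0.981, -0.001, -0.0], 'contact_force': [0.192, 0.666, -0.273], 'moment': [-0.022, -0.041, 0.0], 'finger_force': 0.0, 'opening': 0.997} 0.019
```

View pics/sbig.png

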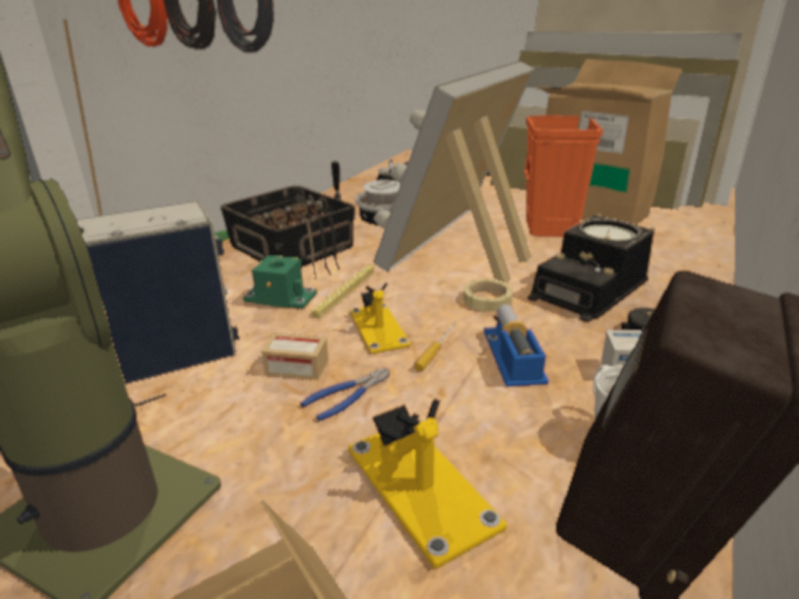

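View pics/tbig.png

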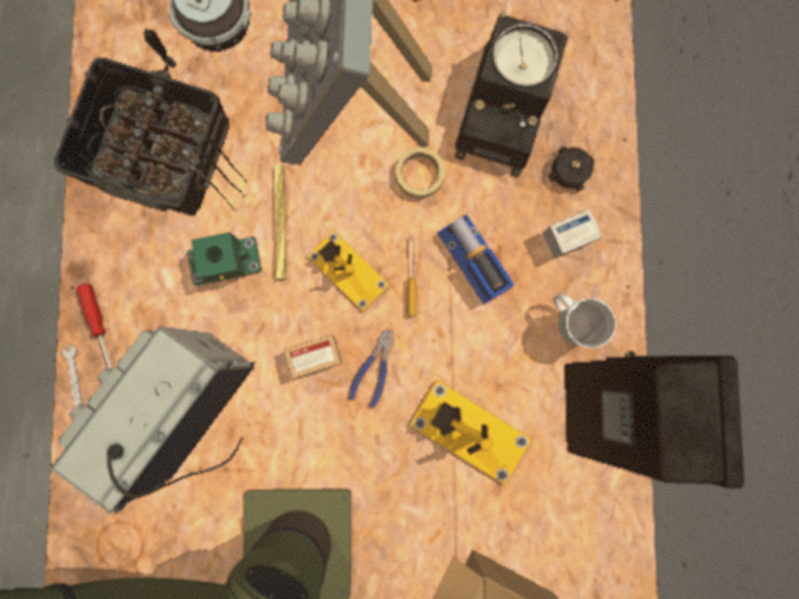

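The scene view shows the cradle at about (515,345), the small rest at (378,318) and the housing at (280,282). In the top view they are at (475,258), (348,270) and (222,258). These are 1.56x pixels. The bigger rest, nearer the robot at (470,432) in the top view, is the decoy. Next, enlarged crops.

```bash
python3 - <<'E'
import cv2,numpy as np
t=cv2.imread('pics/top0.png');s=cv2.imread('pics/scene0.png')
def crop(i,cx,cy,w=53,h=60,k=5):
    c=cv2.resize(i[cy-h//2:cy-h//2+h,cx-w//2:cx-w//2+w],None,fx=k,fy=k,interpolation=cv2.INTER_CUBIC)
    for j in range(0,w,10): cv2.putText(c,str(cx-w//2+j),(j*k,8),0,.3,(255,255,255),1); cv2.line(c,(j*k,8),(j*k,14),(255,255,255),1)
    for j in range(10,h,10): cv2.putText(c,str(cy-h//2+j),(0,j*k+3),0,.3,(255,255,255),1)
    return c
r1=np.hstack([crop(t,304,165),crop(t,223,173),crop(t,144,165)])
r2=np.hstack([crop(s,330,218),crop(s,242,204),crop(s,179,181)])
cv2.imwrite('pics/c1.png',np.vstack([r1,r2]))
E
```

```text
(no output)
```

View pics/c1.png

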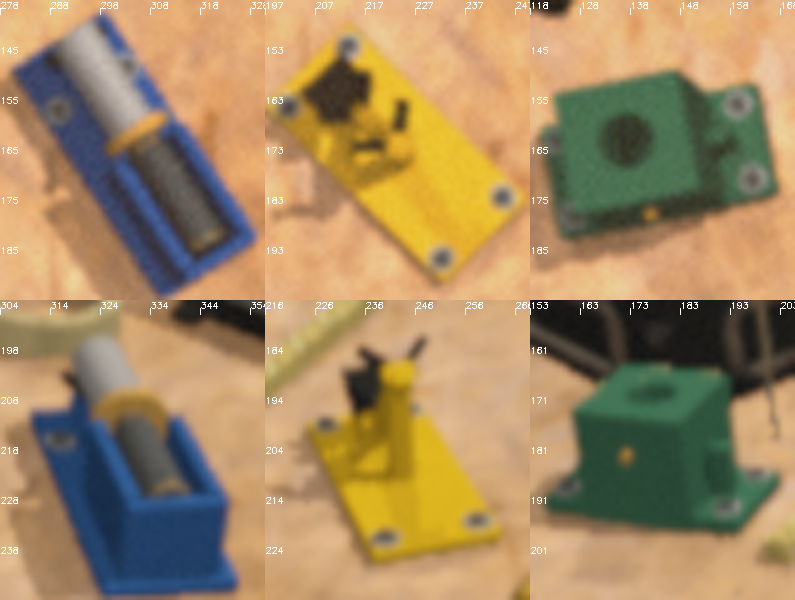

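The crop shows three things, in native top-view pixels. The spindle's collar is at (305.4,161.2), with its tip to the upper left. The bolts of the rest are at (213.8,152.2), (201.8,164.2), (244.4,182.4) and (232.2,194.6), with the black foot at its upper-left end. The bore is at (137.2,162.8).

```bash
sed -i "s/    np.savez/    s['rotation']=R.from_quat(s['rotation']).as_matrix()\n    np.savez/" h.py; python3 - <<'E'
from h import *
s=load('scene0');t=load('top0');w=load('wrist0')
for q in (s,t,w): q['rotation']=R.from_quat(q['rotation']).as_matrix()
P=lambda *a:print(*[np.round(x,4) for x in a])
P('collar',tri((t,305.4,161.2),(s,330,209.6)), onz(t,305.4,161.2,.045))
P('shank end',onz(t,319,183.6,.05),tri((t,319,183.6),(s,334.5,226)))
P('bore',tri((t,137.2,162.8),(s,177.4,169.6)),onz(t,137.2,162.8,.078))
tb=[(213.8,152.2),(201.8,164.2),(244.4,182.4),(232.2,194.6)]
B=[onz(t,*b,.012) for b in tb]; P('bolts',*B,np.mean(B,0)); d=B[0]+B[1]-B[2]-B[3]; P('rest yaw',np.degrees(np.arctan2(d[1],d[0])))
for a,b in ((tb[2],(258.4,218)),(tb[3],(240,221.6)),(tb[1],(228.4,199))): P(tri((t,*a),(s,*b)))
c=[(280,149.4),(297.4,137.4),(329.4,182.4),(311,194.4)]
C=[onz(t,*b,.01) for b in c];P(*C)
d=onz(t,305.4,161.2,.045)-onz(t,319,183.6,.045);P(d,np.degrees(np.arctan2(d[1],d[0])))
P('foot',onz(t,197+72/5,143+90/5,.045),'upper saddle',onz(t,197+105/5,143+147/5,.085),onz(t,197+136/5,143+113/5,.085))
st=sensors.get_state()
# wrist cam relative to tool
Rt=R.from_quat(st['eef_rot']).as_matrix(); P('camrel',Rt.T@(w['position']-st['tool_pos']),Rt.T@w['rotation'],'Rt',Rt)
E
```

```text
Traceback (most recent call last):
numpy._core._exceptions._UFuncNoLoopError: ufunc 'multiply' did not contain a loop with signature matching types (dtype('<U6'), dtype('float64')) -> None
```

```bash
cat > a.py <<'E'
from h import *
s=load('scene0');t=load('top0');w=load('wrist0')
for q in (s,t,w): q['rotation']=R.from_quat(q['rotation']).as_matrix()
P=lambda *a:print(*[x if isinstance(x,str) else np.round(x,4) for x in a])
P('collar',tri((t,305.4,161.2),(s,330,209.6)), onz(t,305.4,161.2,.045))
P('shank end',onz(t,319,183.6,.05),tri((t,319,183.6),(s,334.5,226)))
P('bore',tri((t,137.2,162.8),(s,177.4,169.6)),onz(t,137.2,162.8,.078))
tb=[(213.8,152.2),(201.8,164.2),(244.4,182.4),(232.2,194.6)]
B=[onz(t,*b,.012) for b in tb]; P('bolts',*B,np.mean(B,0)); d=B[0]+B[1]-B[2]-B[3]; P('rest yaw',np.degrees(np.arctan2(d[1],d[0])))
for a,b in ((tb[2],(258.4,218)),(tb[3],(240,221.6)),(tb[1],(228.4,199))): P(tri((t,*a),(s,*b)))
c=[(280,149.4),(297.4,137.4),(329.4,182.4),(311,194.4)]
C=[onz(t,*b,.01) for b in c];P(*C)
d=onz(t,305.4,161.2,.045)-onz(t,319,183.6,.045);P(d,np.degrees(np.arctan2(d[1],d[0])))
P('foot',onz(t,197+72/5,143+90/5,.045),'upper saddle',onz(t,197+105/5,143+147/5-30+30,.085),onz(t,197+136/5,143+113/5,.085))
st=sensors.get_state()
Rt=R.from_quat(st['eef_rot']).as_matrix(); P('camrel',Rt.T@(w['position']-st['tool_pos']),Rt.T@w['rotation'],'Rt',Rt)
E
python3 a.py
```

```text
collar [ 0.5593 -0.3486  0.0523] [ 0.5602 -0.3488  0.045 ]
shank end [ 0.4908 -0.3881  0.05  ] [ 0.4895 -0.3852  0.0532]
bore [0.5509 0.1507 0.0738] [0.5493 0.1506 0.078 ]
bolts [ 0.5949 -0.0669  0.012 ] [ 0.5568 -0.0298  0.012 ] [ 0.4995 -0.1626  0.012 ] [ 0.4614 -0.1247  0.012 ] [ 0.5282 -0.096   0.012 ]
rest yaw 44.9861
[ 0.5004 -0.1633  0.0082]
[ 0.4623 -0.1254  0.0078]
[ 0.5583 -0.03    0.0071]
[ 0.6044 -0.2748  0.01  ] [ 0.6429 -0.3303  0.01  ] [ 0.4995 -0.4287  0.01  ] [ 0.4618 -0.3703  0.01  ]
[0.0688 0.0403 0.    ] 30.3429
foot [ 0.5608 -0.0629  0.045 ] upper saddle [ 0.5198 -0.0864  0.085 ] [ 0.5398 -0.1044  0.085 ]
camrel [ 0.0831  0.0012 -0.1269] [[-1.000e-03 -9.481e-01 -3.179e-01]
 [ 1.000e+00 -9.000e-04 -5.000e-04]
 [ 2.000e-04 -3.179e-01  9.481e-01]] Rt [[-9.243e-01  3.818e-01 -4.000e-04]
 [ 3.818e-01  9.243e-01 -1.300e-03]
 [-1.000e-04 -1.400e-03 -1.000e+00]]
```

```bash
cat >> h.py <<'E'
def tilt(yaw,b=0):
    """tool pose: x = -(axis at yaw), z down, then tipped about the level y axis by b deg (tip of axis down)"""
    Z=R.from_euler('z',yaw,degrees=True)
    return (Z*R.from_euler('y',b,degrees=True)*R.from_matrix(np.array([[-1,0,0],[0,1,0],[0,0,-1.]]))).as_matrix()
def plan(p1,R1,vmax=5.8,wmax=10,p0=None,R0=None,n=None):
    st=sensors.get_state()
    if p0 is None: p0=np.array(st['tool_pos']); R0=R.from_quat(st['eef_rot']).as_matrix()
    rv=R.from_matrix(R0.T@R1).as_rotvec(degrees=True); D=(np.asarray(p1)-p0)*100
    n=n or int(max(np.ceil(np.linalg.norm(D)/vmax),np.ceil(np.linalg.norm(rv)/wmax),1))
    rows=[]
    for i in range(n):
        Ri=R0@R.from_rotvec(rv*i/n,degrees=True).as_matrix()
        rows.append([np.round(Ri.T@D/n,2).tolist(),np.round(rv/n,2).tolist()])
    print(n,'D',np.round(D,2),'rv',np.round(rv,1))
    for i in range(0,n,12): print(json.dumps(rows[i:i+12]).replace(' ',''))
def st():
    s=sensors.get_state(); print({k:np.round(s[k],4).tolist() for k in ('clock','tool_pos','contact_force','opening','q')}); return s
E
python3 - <<'E'
from h import *
s=load('scene0');t=load('top0')
for q in (s,t): q['rotation']=R.from_quat(q['rotation']).as_matrix()
print(tri((t,250/1.56,365/1.56),(s,212/1.56,222/1.56)))
S=sensors.get_state();R0=R.from_quat(S['eef_rot']).as_matrix();p=np.array(S['tool_pos'])
q=p+[0,0,.12]
plan(q,R0); plan([.565,-.346,.26],tilt(33),p0=q,R0=R0)
E
```

```text
[0.33258341 0.05026985 0.25611721]
3 D [ 0.  0. 12.] rv [0. 0. 0.]
[[[-0.0,-0.01,-4.0],[0.0,0.0,0.0]],[[-0.0,-0.01,-4.0],[0.0,0.0,0.0]],[[-0.0,-0.01,-4.0],[0.0,0.0,0.0]]]
18 D [ 32.65 -92.32 -11.71] rv [ -0.1  -0.  -55.4]
[[[-3.63,-4.05,0.66],[-0.0,-0.0,-3.08]],[[-3.41,-4.24,0.66],[-0.0,-0.0,-3.08]],[[-3.18,-4.41,0.66],[-0.0,-0.0,-3.08]],[[-2.94,-4.58,0.66],[-0.0,-0.0,-3.08]],[[-2.69,-4.73,0.66],[-0.0,-0.0,-3.08]],[[-2.43,-4.87,0.66],[-0.0,-0.0,-3.08]],[[-2.16,-4.99,0.66],[-0.0,-0.0,-3.08]],[[-1.89,-5.1,0.65],[-0.0,-0.0,-3.08]],[[-1.62,-5.19,0.65],[-0.0,-0.0,-3.08]],[[-1.33,-5.27,0.65],[-0.0,-0.0,-3.08]],[[-1.05,-5.34,0.65],[-0.0,-0.0,-3.08]],[[-0.76,-5.39,0.65],[-0.0,-0.0,-3.08]]]
[[[-0.47,-5.42,0.65],[-0.0,-0.0,-3.08]],[[-0.18,-5.44,0.65],[-0.0,-0.0,-3.08]],[[0.11,-5.44,0.65],[-0.0,-0.0,-3.08]],[[0.41,-5.42,0.65],[-0.0,-0.0,-3.08]],[[0.7,-5.4,0.65],[-0.0,-0.0,-3.08]],[[0.99,-5.35,0.65],[-0.0,-0.0,-3.08]]]
```

>>> step_arm([
  [[0,0,-4],[0,0,0]],
  [[0,0,-4],[0,0,0]],
  [[0,0,-4],[0,0,0]],
  [[-3.6,-4.05,0],[0,0,-3.1]],
  [[-3.4,-4.25,0],[0,0,-3.1]],
  [[-3.2,-4.4,0],[0,0,-3.1]],
  [[-2.9,-4.6,0],[0,0,-3.1]],
  [[-2.7,-4.7,0],[0,0,-3.1]],
  [[-2.4,-4.9,0],[0,0,-3.1]],
  [[-2.2,-5,0],[0,0,-3.1]],
  [[-1.9,-5.1,0],[0,0,-3.1]],
  [[-1.6,-5.2,0],[0,0,-3.1]],
], claw=1)

```text
clock: 1.65
tool_pos: [0.4022, 0.1143, 0.3777]
eef_rot: [-0.049, 0.999, 0.0, 0.0]
contact_force: [-0.3, -0.0, 0.0]
opening: 0.998
finger_force: 0.0
```

>>> step_arm([
  [[-1.3,-5.3,0],[0,0,-3.1]],
  [[-1,-5.3,0],[0,0,-3.1]],
  [[-0.8,-5.4,0],[0,0,-3.1]],
  [[-0.5,-5.4,2],[0,0,-3.1]],
  [[-0.2,-5.4,2],[0,0,-3.1]],
  [[0.1,-5.4,2],[0,0,-3.1]],
  [[0.4,-5.4,2],[0,0,-3.1]],
  [[0.7,-5.4,2],[0,0,-3.1]],
  [[1,-5.4,2],[0,0,-2.7]],
  [[0,0,0],[0,0,0]],
  [[0,0,0],[0,0,0]],
])

```text
clock: 3.02
tool_pos: [0.5671, -0.343, 0.2572]
eef_rot: [-0.284, 0.959, 0.001, -0.0]
contact_force: [-0.2, 0.3, 0.5]
opening: 0.999
finger_force: 0.0
```

```bash
python3 - <<'E'
from h import *
s=snap('wrist','w1'); print(s['position'])
i=cv2.imread('pics/w1.png'); i=cv2.resize(i,None,fx=1.5625,fy=1.5625,interpolation=cv2.INTER_CUBIC)
for P in ([.557,-.351,.045],[.622,-.309,.045],[.56,-.349,.045]): print(proj(s,P))
cv2.imwrite('pics/w1b.png',i)
E
```

```text
[ 0.49797053 -0.38721202  0.38419177]
[251.88947084 152.61555546]
[251.99377769 219.87501778]
[251.94326646 155.96243773]
```

View pics/w1b.png

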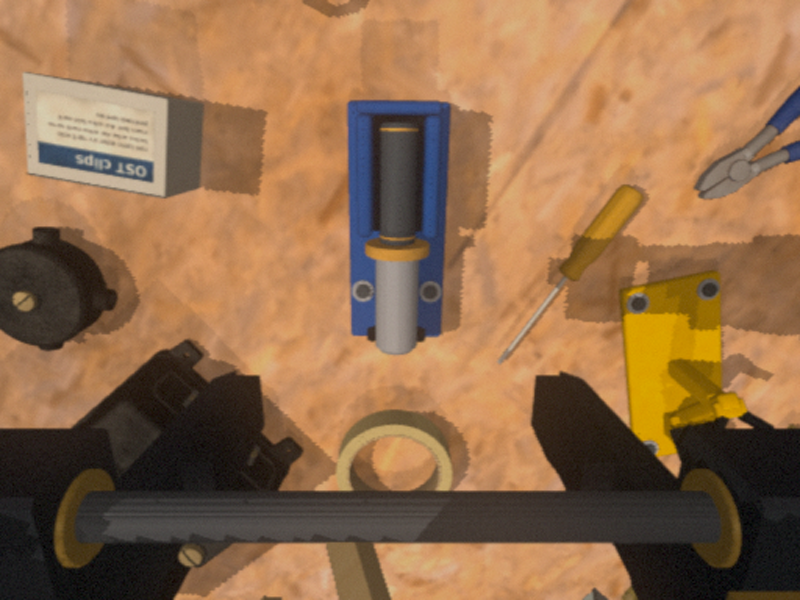

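The wrist view shows the spindle almost in line with the tool. Its shank end is at (399,125), the collar at (397.5,250) and the tip at (396,350), in 1.5625x pixels. The bolts of the rest are at (638,303), (709,289) and (653,450).

```bash
python3 - <<'E'
from h import *
w=load('w1'); k=1.5625
t=load('top0');t['rotation']=R.from_quat(t['rotation']).as_matrix()
s=load('scene0');s['rotation']=R.from_quat(s['rotation']).as_matrix()
c=onz(w,397.5/k,250/k,.045); a=onz(w,399/k,128/k,.05); b=onz(w,396.3/k,330/k,.06)
print('collar',c, 'tri',tri((w,397.5/k,250/k),(t,305.4,161.2)),tri((w,397.5/k,250/k),(s,330,209.6)))
d=c-a;print(np.degrees(np.arctan2(d[1],d[0])),np.linalg.norm(d[:2])); d=b-a;print(np.degrees(np.arctan2(d[1],d[0])))
L=[onz(w,u/k,v/k,.0) for u,v in((348,101),(451,101))]; N=[onz(w,u/k,v/k,.01) for u,v in((351,336),(440,336))]
print('cradle bolts', (onz(w,363/k,291/k,.012)+onz(w,430/k,292/k,.012))/2)
B=[onz(w,u/k,v/k,.012) for u,v in((638,303),(709,289),(653,450))]; print(np.round(B,4)); d=B[1]-B[0];print('rest y dir',np.degrees(np.arctan2(d[1],d[0]))); d=B[2]-B[0];print('x dir',np.degrees(np.arctan2(d[1],d[0])),np.linalg.norm(d))
print('centre',(B[1]+B[2])/2)
st()
R0=R.from_quat(sensors.get_state()['eef_rot']).as_matrix();print(np.degrees(np.arctan2(-R0[1,0],-R0[0,0])))
E
```

```text
collar [ 0.56225949 -0.34442465  0.045     ] tri [ 0.55835714 -0.3463798   0.06043562] [ 0.56140413 -0.34714168  0.05138827]
32.25234161991745 0.07887803662903892
32.142675546255504
cradle bolts [ 0.59630975 -0.32316818  0.012     ]
[[ 0.5023 -0.1605  0.012 ]
 [ 0.464  -0.1222  0.012 ]
 [ 0.5966 -0.0599  0.012 ]]
rest y dir 134.9948854140648
x dir 46.84993954290334 0.13781711269060948
centre [ 0.53030831 -0.09104816  0.012     ]
{'clock': 3.075, 'tool_pos': [0.5675, -0.3423, 0.2579], 'contact_force': [0.6265, 0.0527, -0.1798], 'opening': 0.998, 'q': [0.5954, 0.7451, -0.2354, 1.4379, 0.1898, 0.9813, 2.4619]}
33.03848709740676
```

```bash
cat > kin.py <<'E'
from h import *
import itertools
from scipy.optimize import least_squares
D=[([-1.145,.69,-.195,1.566,.157,.902,-.215],[.239,.577,.257],[.195,.981,-.001,0])]
s=sensors.get_state(); D.append((s['q'],s['tool_pos'],s['eef_rot']))
E=lambda a,v:R.from_euler(a,v)
def ori(q,sg,c):
    o=[];r=R.identity()
    for i,a in enumerate('zyzyzyz'): r=r*E(a,sg[i]*q[i]); o.append(r)
    return o
if __name__=='__main__':
    best=[]
    for sg in itertools.product([1,-1],repeat=7):
        for off in (0,np.pi/2,np.pi,-np.pi/2):
            e=0
            for q,p,x in D: e+=(R.from_quat(x).inv()*ori(q,sg,0)[-1]*E('z',off)).magnitude()
            best.append((e,sg,off))
    best.sort(key=lambda b:b[0])
    for b in best[:6]: print(b)
    _,sg,off=best[0]
    A=[];y=[]
    for q,p,x in D:
        o=[r.as_matrix() for r in ori(q,sg,0)]
        # h*z, L1 along after j2/3, L2 after j4/5, L3 after j6/7, x offsets after j3,j4,j6
        A.append(np.column_stack([[0,0,1],o[1][:,2],o[3][:,2],o[5][:,2]]));y.append(p)
    A=np.vstack(A);y=np.hstack(y);sol=np.linalg.lstsq(A,y,rcond=None);print(sol[0],A@sol[0]-y,sol[3])
E
python3 kin.py
```

```text
(0.001510942631940999, (-1, 1, -1, 1, -1, 1, -1), 1.5707963267948966)
(0.005960385145272954, (-1, -1, -1, -1, -1, -1, -1), 1.5707963267948966)
(0.6936332577277611, (-1, 1, -1, 1, 1, 1, -1), 1.5707963267948966)
(0.6960389198162609, (-1, -1, -1, -1, 1, -1, -1), 1.5707963267948966)
(0.8584367054175484, (-1, -1, 1, -1, -1, -1, -1), 1.5707963267948966)
(0.8595921164530396, (-1, 1, 1, 1, -1, 1, -1), 1.5707963267948966)
[-6.25280257  0.76963485  0.16930681 -6.03027282] [-0.00786698  0.00451759  0.00894364 -0.00300603 -0.00213792 -0.00894364] [2.41656228e+00 1.46065187e+00 1.63470540e-01 4.98572898e-04]
```

```bash
python3 - <<'E'
from h import *
t=load('top0');t['rotation']=R.from_quat(t['rotation']).as_matrix()
s=load('scene0');s['rotation']=R.from_quat(s['rotation']).as_matrix()
k=1.56
for a,b in (((290,160),(385,266)),((368,72),(437,95)),((345,70),(437,88)),((425,140),(500,275))):
    print(tri((t,a[0]/k,a[1]/k),(s,b[0]/k,b[1]/k)))
print(onz(t,290/k,160/k,0),onz(t,425/k,140/k,0))
S=sensors.get_state()
plan([.611,-.013,.20],tilt(45,50))
E
```

```text
[0.75802953 0.01864161 0.00869726]
[ 0.73541402 -0.1356138   0.39541776]
[ 0.74166874 -0.117375    0.4027615 ]
[ 0.78992095 -0.24955221  0.02885033]
[0.75854926 0.02444966 0.        ] [ 0.80194328 -0.25312375  0.        ]
6 D [ 4.35 32.93 -5.79] rv [  5.3  49.9 -11.2]
[[[-3.6,4.2,0.97],[0.88,8.31,-1.86]],[[-3.83,4.09,0.37],[0.88,8.31,-1.86]],[[-3.97,3.97,-0.26],[0.88,8.31,-1.86]],[[-4.01,3.83,-0.9],[0.88,8.31,-1.86]],[[-3.96,3.68,-1.54],[0.88,8.31,-1.86]],[[-3.81,3.53,-2.16],[0.88,8.31,-1.86]]]
```

```bash
python3 - <<'E'
from h import *
plan([.546,-.078,.23],tilt(45,50),n=7)
E
```

```text
7 D [-2.15 26.43 -2.79] rv [  5.3  49.9 -11.2]
[[[-1.8,3.33,0.4],[0.75,7.12,-1.6]],[[-1.93,3.28,0.13],[0.75,7.12,-1.6]],[[-2.02,3.23,-0.16],[0.75,7.12,-1.6]],[[-2.07,3.17,-0.46],[0.75,7.12,-1.6]],[[-2.08,3.1,-0.76],[0.75,7.12,-1.6]],[[-2.05,3.03,-1.05],[0.75,7.12,-1.6]],[[-1.99,2.96,-1.34],[0.75,7.12,-1.6]]]
```

>>> step_arm([
  [[-1.8,3.3,0.4],[0.75,7.1,-1.6]],
  [[-1.9,3.3,0.1],[0.75,7.1,-1.6]],
  [[-2.0,3.2,-0.2],[0.75,7.1,-1.6]],
  [[-2.1,3.2,-0.5],[0.75,7.1,-1.6]],
  [[-2.1,3.1,-0.8],[0.75,7.1,-1.6]],
  [[-2.0,3.0,-1.0],[0.75,7.1,-1.6]],
  [[-2.0,3.0,-1.3],[0.75,7.1,-1.6]],
  [[0,0,0],[0,0,0]],
  [[0,0,0],[0,0,0]],
])

```text
clock: 4.2
tool_pos: [0.5459, -0.0796, 0.2313]
eef_rot: [-0.347, 0.838, -0.162, -0.389]
contact_force: [0.7, 0.2, -0.5]
opening: 1.002
finger_force: 0.0
```

```bash
python3 - <<'E'
from h import *
s=snap('wrist','w2'); S=st()
R0=R.from_quat(S['eef_rot']).as_matrix(); print(np.degrees(R.from_matrix(R0.T@tilt(45,50)).as_rotvec()))
i=cv2.imread('pics/w2.png'); i=cv2.resize(i,None,fx=1.5625,fy=1.5625,interpolation=cv2.INTER_CUBIC)
cv2.imwrite('pics/w2b.png',i)
E
```

```text
{'clock': 4.25, 'tool_pos': [0.5459, -0.0808, 0.2317], 'contact_force': [-0.6137, -0.4779, 0.3956], 'opening': 0.9972, 'q': [-0.1838, 0.9685, 0.001, 1.358, 0.4474, 1.5865, 1.9931]}
[-0.01520389  0.16306791 -0.18114464]
```

View pics/w2b.png

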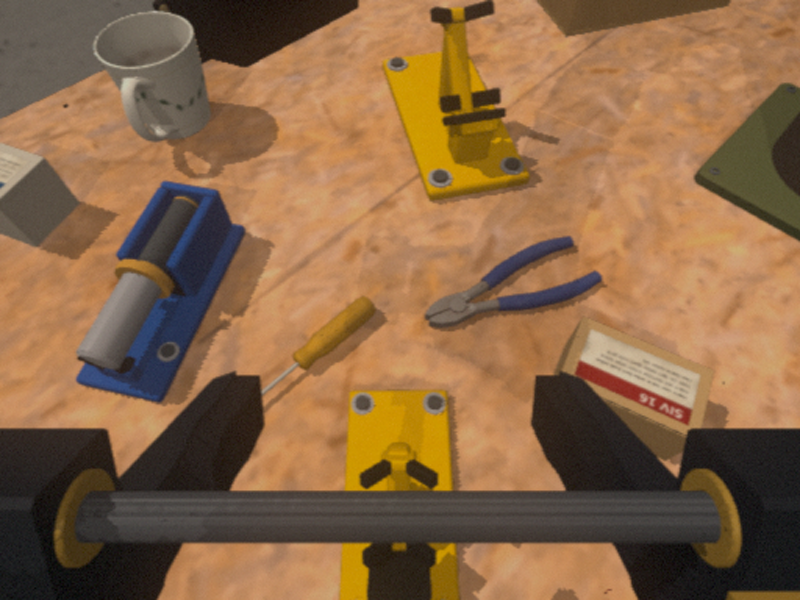

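The tilted pose is reachable. The small rest is in view with its -x bolts at (363,403) and (435,403), its upper V arms at (377,473) and (422,473), and the black foot at about (400,570). Its symmetry line is close to the tool's plane.

```bash
python3 - <<'E'
from h import *
w=load('w2');w1=load('w1');k=1.5625
t=load('top0');t['rotation']=R.from_quat(t['rotation']).as_matrix()
s=load('scene0');s['rotation']=R.from_quat(s['rotation']).as_matrix()
for a,b in (((377,473),(218,172.4)),((422,473),(224.2,165.6))): pass
A=tri((w,377/k,473/k),(t,224.2,165.6));B=tri((w,422/k,473/k),(t,218,172.4));print('arms',A,B,(A+B)/2)
b=[onz(w,363/k,403/k,.012),onz(w,435/k,403/k,.012)];print('bolts',b,np.mean(b,0));d=b[1]-b[0];print(np.degrees(np.arctan2(d[1],d[0]))-90,np.linalg.norm(d))
print('tri bolts',tri((w,363/k,403/k),(t,244.4,182.4),(w1,638/k,303/k)),tri((w,435/k,403/k),(t,232.2,194.6),(w1,709/k,289/k)))
c=[onz(w,350/k,391/k,.01),onz(w,447/k,391/k,.01)];print('edge',c,np.mean(c,0))
for q in b: print(proj(t,q))
# cradle/spindle again from w2 + w1 collar
print('collar tri',tri((w,146/k,276/k),(w1,397.5/k,250/k)),tri((w,146/k,276/k),(w1,397.5/k,250/k),(t,305.4,161.2),(s,330,209.6)))
print('tip',tri((w,99/k,357/k),(w1,396/k,348/k)))
E
```

```text
arms [ 0.53960948 -0.1031274   0.08126793] [ 0.52050683 -0.08517315  0.07767692] [ 0.53005816 -0.09415027  0.07947243]
bolts [array([ 0.50196427, -0.15913461,  0.012     ]), array([ 0.46380157, -0.12088358,  0.012     ])] [ 0.48288292 -0.1400091   0.012     ]
44.93376520465657 0.054032709739416436
tri bolts [ 0.50121389 -0.16071659  0.01032548] [ 0.4629238  -0.12248811  0.01058467]
edge [array([ 0.50204174, -0.17377801,  0.01      ]), array([ 0.44967622, -0.12128738,  0.01      ])] [ 0.47585898 -0.1475327   0.01      ]
[243.28649582 181.61650127]
[230.95733057 193.83952218]
collar tri [ 0.56009327 -0.34452547  0.04836497] [ 0.56024838 -0.34664262  0.04976916]
tip [ 0.62059535 -0.30634796  0.04887844]
```

```bash
python3 - <<'E'
from h import *
plan([.531,-.0925,.25],tilt(45,0),n=6)
E
```

```text
6 D [-1.49 -1.17  1.83] rv [ -0.1 -49.8  -0.2]
[[[0.43,0.04,0.04],[-0.02,-8.31,-0.03]],[[0.44,0.04,-0.02],[-0.02,-8.31,-0.03]],[[0.43,0.04,-0.08],[-0.02,-8.31,-0.03]],[[0.41,0.04,-0.14],[-0.02,-8.31,-0.03]],[[0.39,0.04,-0.2],[-0.02,-8.31,-0.03]],[[0.35,0.04,-0.26],[-0.02,-8.31,-0.03]]]
```

>>> step_arm([
  [[0.4,0,0],[0,-8.3,0]],
  [[0.4,0,0],[0,-8.3,0]],
  [[0.4,0,-0.1],[0,-8.3,0]],
  [[0.4,0.1,-0.1],[0,-8.3,0]],
  [[0.4,0.1,-0.2],[0,-8.3,0]],
  [[0.4,0,-0.3],[0,-8.3,0]],
  [[0,0,0],[0,0,0]],
])

```text
clock: 5.12
tool_pos: [0.5292, -0.0967, 0.2501]
eef_rot: [-0.378, 0.926, -0.002, -0.001]
contact_force: [-0.3, -0.5, -0.7]
opening: 1.002
finger_force: 0.0
```

```bash
python3 - <<'E'
from h import *
s=snap('wrist','w3'); S=st()
i=cv2.imread('pics/w3.png')
o=proj(s,[.531,-.0925,.05]);print(o)
u,v=int(o[0])-66,max(int(o[1])-60,0); print(u,v)
c=cv2.resize(i[v:v+100,u:u+133],None,fx=6,fy=6,interpolation=cv2.INTER_CUBIC)
cv2.imwrite('pics/w3b.png',c)
E
```

```text
{'clock': 5.175, 'tool_pos': [0.5307, -0.0942, 0.2496], 'contact_force': [-0.0626, 0.8736, 0.1109], 'opening': 1.0035, 'q': [0.2589, 0.5934, -0.2767, 1.8327, 0.2326, 0.7473, 2.2056]}
[255.81220496 171.75801527]
189 111
```

View pics/w3b.png

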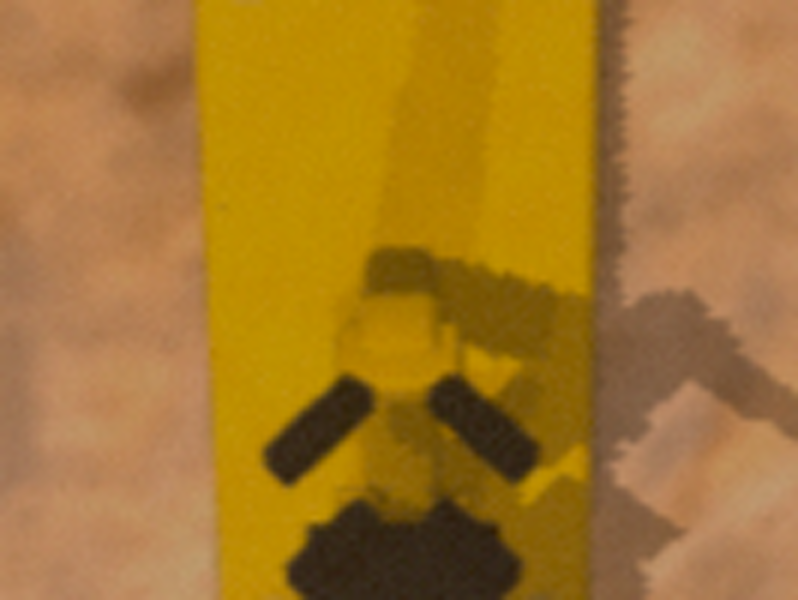

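The crop shows the upper V arms centred at (318,428) and (487,424), and the top of the dark foot and lower saddle at about (405,560).

```bash
python3 - <<'E'
from h import *
w=load('w2');w3=load('w3');w1=load('w1');k=1.5625
f=lambda u,v:(189+u/6,111+v/6)
A=tri((w,376/k,473/k),(w3,*f(318,428)));B=tri((w,423/k,473/k),(w3,*f(487,424)));M=(A+B)/2
print('arms',A,B,M,np.linalg.norm(A-B))
Z=R.from_euler('z',45,degrees=True).as_matrix()
e=[onz(w3,*f(207,300),.01),onz(w3,*f(594,300),.01)];print('edge mid',np.mean(e,0),np.linalg.norm(e[0]-e[1]))
e0=np.mean([onz(w3,*f(198,20),.01),onz(w3,*f(598,20),.01)],0);e1=np.mean([onz(w3,*f(217,590),.01),onz(w3,*f(592,590),.01)],0);d=e1-e0;print('yaw',np.degrees(np.arctan2(d[1],d[0])))
O=np.array([.531,-.0925,0])
print('arm in rest',Z.T@(M-O),'edge',Z.T@(np.mean(e,0)-O))
# model: mid at rest (mx,0,.107): predict arm points at 62mm from tip with V arms contact at 45deg
ax=np.array([.643,0,-.766]);n=np.array([.766,0,.643])
for mx in (0,.005,.01):
    mid=np.array([mx,0,.107]); sad=mid+.0155*ax
    for y,h in ((.0106,-.0106),(.0035,-.0177),(.018,-.0035)):
        P=O+Z@(sad+n*h+[0,y,0]); Q=O+Z@(sad+n*h-[0,y,0])
        print(mx,y,[((proj(w3,X)-[189,111])*6).round(0).tolist() for X in (P,Q)],[(proj(w,X)*k).round(0).tolist() for X in (P,Q)])
    P=O+Z@(mid+.0775*ax); print('tip',((proj(w3,P)-[189,111])*6).round(0),(proj(w,P)*k).round())
E
```

```text
arms [ 0.54014584 -0.10143188  0.08777307] [ 0.52155239 -0.0830467   0.08698468] [ 0.53084911 -0.09223929  0.08737887] 0.026160133255559506
edge mid [ 0.52930136 -0.09415991  0.01      ] 0.07458735314710534
yaw 45.111252024635164
arm in rest [7.76556597e-05 2.91041362e-04 8.73788734e-02] edge [-2.37485771e-03  2.73847995e-05  1.00000000e-02]
0 0.0106 [[470.0, 438.0], [333.0, 439.0]] [[418.0, 476.0], [380.0, 476.0]]
0 0.0035 [[423.0, 397.0], [379.0, 397.0]] [[405.0, 468.0], [393.0, 468.0]]
0 0.018 [[519.0, 480.0], [285.0, 482.0]] [[432.0, 484.0], [365.0, 485.0]]
tip [403. 626.] [399. 579.]
0.005 0.0106 [[470.0, 469.0], [334.0, 470.0]] [[418.0, 485.0], [379.0, 485.0]]
0.005 0.0035 [[424.0, 427.0], [379.0, 428.0]] [[405.0, 477.0], [393.0, 477.0]]
0.005 0.018 [[519.0, 511.0], [286.0, 513.0]] [[433.0, 494.0], [365.0, 494.0]]
tip [404. 651.] [399. 589.]
0.01 0.0106 [[470.0, 499.0], [335.0, 500.0]] [[418.0, 495.0], [379.0, 495.0]]
0.01 0.0035 [[424.0, 458.0], [380.0, 458.0]] [[405.0, 486.0], [393.0, 486.0]]
0.01 0.018 [[518.0, 541.0], [287.0, 543.0]] [[433.0, 504.0], [365.0, 504.0]]
tip [404. 676.] [399. 599.]
```

```bash
python3 - <<'E'
from h import *
plan([.5885,-.328,.14],tilt(32.3,0),n=5)
E
```

```text
5 D [  5.78 -23.38 -10.96] rv [-0.2 -0.2 12.3]
[[[2.46,-4.13,2.21],[-0.03,-0.03,2.47]],[[2.28,-4.24,2.21],[-0.03,-0.03,2.47]],[[2.09,-4.33,2.2],[-0.03,-0.03,2.47]],[[1.91,-4.42,2.2],[-0.03,-0.03,2.47]],[[1.72,-4.5,2.2],[-0.03,-0.03,2.47]]]
```

>>> step_arm([
  [[2.5,-4.1,2.2],[0,0,2.5]],
  [[2.3,-4.2,2.2],[0,0,2.5]],
  [[2.1,-4.3,2.2],[0,0,2.5]],
  [[1.9,-4.4,2.2],[0,0,2.5]],
  [[1.7,-4.5,2.2],[-0.2,-0.2,2.5]],
  [[0,0,0],[0,0,0]],
  [[0,0,0],[0,0,0]],
])

```text
clock: 6.05
tool_pos: [0.5902, -0.3224, 0.1384]
eef_rot: [-0.28, 0.96, 0.002, 0.0]
contact_force: [0.4, -0.5, -0.2]
opening: 0.996
finger_force: 0.0
```

```bash
python3 - <<'E'
from h import *
s=snap('wrist','w4'); S=st()
plan([.5885,-.328,.046],tilt(32.3,0),n=4)
i=cv2.imread('pics/w4.png'); cv2.imwrite('pics/w4b.png',cv2.resize(i,None,fx=1.5625,fy=1.5625,interpolation=cv2.INTER_CUBIC))
E
```

```text
{'clock': 6.1, 'tool_pos': [0.5904, -0.3218, 0.1389], 'contact_force': [0.3244, 0.112, 0.6525], 'opening': 0.9948, 'q': [0.5434, 0.8975, -0.2166, 1.5015, 0.2376, 0.7697, 2.3748]}
4 D [-0.19 -0.62 -9.29] rv [0.2 0.2 0.3]
[[[0.13,-0.11,2.32],[0.05,0.04,0.08]],[[0.13,-0.11,2.32],[0.05,0.04,0.08]],[[0.13,-0.11,2.32],[0.05,0.04,0.08]],[[0.12,-0.11,2.32],[0.05,0.04,0.08]]]
```

View pics/w4b.png

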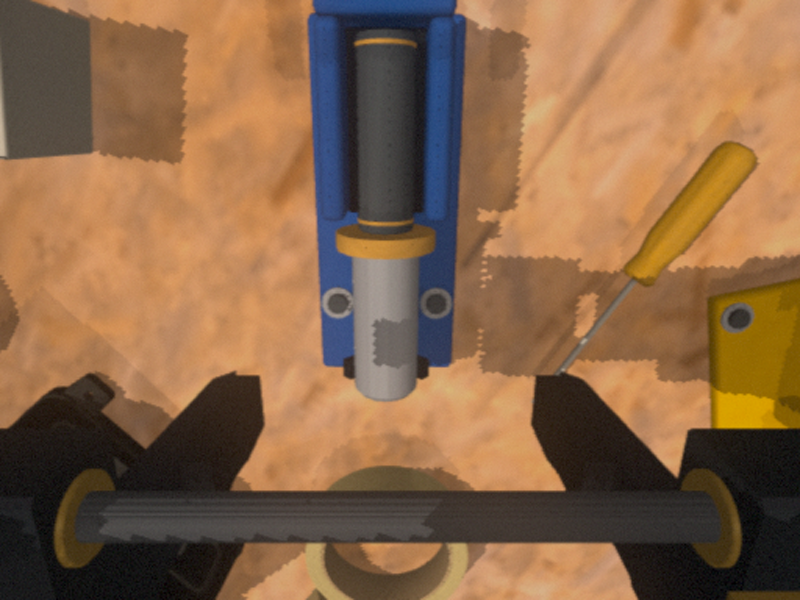

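The close view shows the spindle parallel to the tool at column 386. The collar is at (386,241), the tip edge at (386,399) and the shank end at (387,33).

```bash
python3 - <<'E'
from h import *
w=load('w4');w1=load('w1');w2=load('w2');k=1.5625
c=onz(w,386/k,241/k,.045);print('collar',c,tri((w,386/k,241/k),(w1,397.5/k,250/k),(w2,146/k,276/k)))
a=onz(w,387.5/k,60/k,.055);b=onz(w,386/k,340/k,.058);d=b-a;y=np.degrees(np.arctan2(d[1],d[0]));print('yaw',y)
e=onz(w,387/k,35/k,.055);print('shank end -> mid',e+.0775*d/np.linalg.norm(d))
u=np.array([np.cos(np.radians(y)),np.sin(np.radians(y)),0]); g=c+.032*u; g[2]=.046;print('grasp',g)
plan(g,tilt(y,0),n=4)
E
```

```text
collar [ 0.56198532 -0.34480962  0.045     ] [ 0.56051524 -0.34477213  0.04829125]
yaw 31.85190756420833
shank end -> mid [ 0.55985311 -0.34593052  0.05705306]
grasp [ 0.5891666  -0.32792241  0.046     ]
4 D [-0.12 -0.61 -9.29] rv [0.2 0.2 0.8]
[[[0.11,-0.12,2.32],[0.05,0.04,0.19]],[[0.11,-0.12,2.32],[0.05,0.04,0.19]],[[0.11,-0.12,2.32],[0.05,0.04,0.19]],[[0.11,-0.12,2.32],[0.05,0.04,0.19]]]
```

>>> step_arm([
  [[0.1,-0.15,2.3],[0,0,0.2]],
  [[0.1,-0.15,2.3],[0,0,0.2]],
  [[0.1,-0.15,2.3],[0.1,0.1,0.2]],
  [[0.1,-0.15,2.3],[0.1,0.1,0.2]],
  [[0,0,0],[0,0,0]],
  [[0,0,0],[0,0,0]],
])

```text
clock: 6.85
tool_pos: [0.5893, -0.3314, 0.0469]
eef_rot: [-0.273, 0.962, -0.001, -0.0]
contact_force: [0.4, 0.3, -0.1]
opening: 1.001
finger_force: 0.0
```

```bash
python3 - <<'E'
from h import *
st(); plan([.5892,-.3279,.046],tilt(31.9,0),n=1)
E
```

```text
{'clock': 6.85, 'tool_pos': [0.5893, -0.3314, 0.0469], 'contact_force': [0.3659, 0.3063, -0.1384], 'opening': 1.0009, 'q': [0.535, 1.0268, -0.1791, 1.5176, 0.2678, 0.6209, 2.345]}
1 D [-0.01  0.35 -0.09] rv [-0.1 -0.1 -0.3]
[[[-0.18,0.31,0.09],[-0.07,-0.05,-0.26]]]
```

>>> step_arm([
  [[-0.1,0.2,0.1],[0,0,0]],
  [[0,0,0],[0,0,0]],
  [[0,0,0],[0,0,0]],
  [[0,0,0],[0,0,0]],
  [[0,0,0],[0,0,0]],
  [[0,0,0],[0,0,0]],
], claw=-1, grip_force=45)

```text
clock: 7.6
tool_pos: [0.5886, -0.3292, 0.0457]
eef_rot: [-0.273, 0.962, -0.001, -0.001]
contact_force: [0.6, -0.7, 0.4]
opening: 0.339
finger_force: 1.5
```

```bash
python3 - <<'E'
from h import *
s=st();print(s['finger_force'],s['moment'])
E
```

```text
{'clock': 7.6, 'tool_pos': [0.5886, -0.3292, 0.0457], 'contact_force': [0.5726, -0.6996, 0.3526], 'opening': 0.3395, 'q': [0.5318, 1.0271, -0.1777, 1.5227, 0.268, 0.6159, 2.3416]}
1.4624987170100212 [-0.33811163 -0.155023   -0.01777781]
```

>>> step_arm([
  [[0,0,0],[0,0,0]],
  [[0,0,0],[0,0,0]],
  [[0,0,0],[0,0,0]],
  [[0,0,-0.5],[0,0,0]],
  [[0,0,-1],[0,0,0]],
  [[0,0,-2],[0,0,0]],
  [[0,0,-3],[0,0,0]],
  [[0,0,-4],[0,0,0]],
  [[0,0,-4],[0,0,0]],
  [[0,0,-2],[0,0,0]],
  [[0,0,0],[0,0,0]],
  [[0,0,0],[0,0,0]],
])

```text
clock: 9.1
tool_pos: [0.588, -0.3286, 0.2102]
eef_rot: [-0.273, 0.962, -0.0, -0.001]
contact_force: [0.2, -1.0, -3.4]
opening: 0.322
finger_force: 44.9
```

```bash
python3 - <<'E'
from h import *
s=st();print(s['finger_force'],s['moment'])
w=snap('wrist','w5')
cv2.imwrite('pics/w5b.png',cv2.resize(cv2.imread('pics/w5.png')[:,130:380],None,fx=1.5625,fy=1.5625,interpolation=cv2.INTER_CUBIC))
c=np.array([.530,-.0935,.107]); Z=R.from_euler('z',45,degrees=True).as_matrix()
g=c+Z@(.0355*np.array([.643,0,-.766])); print(g)
plan(g+[0,0,.10],tilt(45,50),n=8)
E
```

```text
{'clock': 9.1, 'tool_pos': [0.588, -0.3286, 0.2102], 'contact_force': [0.2398, -0.9522, -3.3884], 'opening': 0.3222, 'q': [0.5558, 0.8123, -0.227, 1.4473, 0.211, 0.9076, 2.3898]}
44.94649574160576 [ 0.07368464 -0.00562888 -0.00231749]
[ 0.54614077 -0.07735923  0.079807  ]
8 D [-4.17 25.12 -2.98] rv [  5.9  49.6 -12.5]
[[[-1.2,2.95,0.37],[0.74,6.2,-1.56]],[[-1.31,2.92,0.2],[0.74,6.2,-1.56]],[[-1.41,2.88,0.01],[0.74,6.2,-1.56]],[[-1.47,2.84,-0.18],[0.74,6.2,-1.56]],[[-1.52,2.8,-0.38],[0.74,6.2,-1.56]],[[-1.54,2.75,-0.58],[0.74,6.2,-1.56]],[[-1.54,2.7,-0.78],[0.74,6.2,-1.56]],[[-1.52,2.64,-0.98],[0.74,6.2,-1.56]]]
```

View pics/w5b.png

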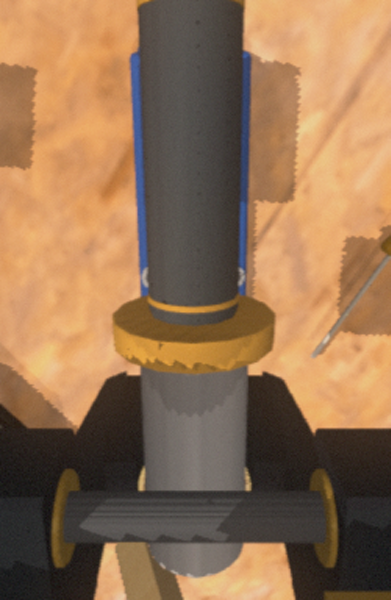

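The spindle is held level and centred. In 1.5625x pixels the collar's rim is centred at row 331, the tip's lower edge is at row 575 and the shank-end ring is at row 0 or so.

```bash
python3 - <<'E'
from h import *
w=load('w5');S=sensors.get_state();p=np.array(S['tool_pos']);R0=R.from_quat(S['eef_rot']).as_matrix();k=1.5625
for pit in (-4,0,4):
  for s in (.032,.036):
    T=R.from_euler('y',pit,degrees=True).as_matrix()  # about collar
    f=lambda x,y,z:(proj(w,p+R0@(T@np.array([x,y,z])))*k).round(0).tolist()
    print(pit,s,'collar rim',f(s-.004,.022,0),f(s+.004,.022,0),f(s+.004,0,-.022),f(s-.004,0,-.022),'shank end top',f(s+.081,0,-.012),'tip low',f(s-.074,0,.0125),'tip up',f(s-.071,0,-.015))
E
```

```text
-4 0.032 collar rim [474.0, 337.0] [476.0, 309.0] [394.0, 335.0] [394.0, 367.0] shank end top [394.0, -27.0] tip low [395.0, 524.0] tip up [395.0, 581.0]
-4 0.036 collar rim [475.0, 323.0] [476.0, 295.0] [394.0, 318.0] [394.0, 351.0] shank end top [394.0, -49.0] tip low [395.0, 513.0] tip up [395.0, 569.0]
0 0.032 collar rim [475.0, 340.0] [477.0, 312.0] [394.0, 345.0] [394.0, 377.0] shank end top [393.0, -36.0] tip low [395.0, 516.0] tip up [395.0, 576.0]
0 0.036 collar rim [476.0, 326.0] [478.0, 298.0] [394.0, 329.0] [394.0, 361.0] shank end top [393.0, -60.0] tip low [395.0, 506.0] tip up [395.0, 565.0]
4 0.032 collar rim [476.0, 343.0] [478.0, 316.0] [394.0, 356.0] [394.0, 387.0] shank end top [393.0, -42.0] tip low [395.0, 507.0] tip up [395.0, 571.0]
4 0.036 collar rim [477.0, 329.0] [479.0, 302.0] [394.0, 340.0] [394.0, 372.0] shank end top [393.0, -68.0] tip low [395.0, 498.0] tip up [395.0, 561.0]
```

>>> step_arm([
  [[-1.2,2.95,0.4],[0.75,6.2,-1.55]],
  [[-1.3,2.9,0.2],[0.75,6.2,-1.55]],
  [[-1.4,2.9,0],[0.75,6.2,-1.55]],
  [[-1.5,2.8,-0.2],[0.75,6.2,-1.55]],
  [[-1.5,2.8,-0.4],[0.75,6.2,-1.55]],
  [[-1.5,2.8,-0.6],[0.75,6.2,-1.55]],
  [[-1.5,2.7,-0.8],[0.75,6.2,-1.55]],
  [[-1.5,2.6,-1],[0.75,6.2,-1.55]],
  [[0,0,0],[0,0,0]],
  [[0,0,0],[0,0,0]],
  [[0,0,0],[0,0,0]],
])

```text
clock: 10.52
tool_pos: [0.5469, -0.0799, 0.1821]
eef_rot: [-0.345, 0.838, -0.163, -0.389]
contact_force: [1.0, 0.0, -2.1]
opening: 0.316
finger_force: 44.9
```

```bash
python3 - <<'E'
from h import *
s=st();print(s['finger_force'],s['moment'])
plan([.5461,-.0774,.0798+.025],tilt(45,50),n=4)
R0=R.from_quat(s['eef_rot']).as_matrix();print('tool vertical down',R0.T@[0,0,-1])
E
```

```text
{'clock': 10.525, 'tool_pos': [0.5469, -0.0799, 0.1821], 'contact_force': [0.9765, 0.0121, -2.0806], 'opening': 0.3156, 'q': [-0.1959, 1.0352, 0.0232, 1.3696, 0.4356, 1.5112, 1.9687]}
44.89350154995918 [ 0.9306383  -0.80376446  0.02718138]
4 D [-0.08  0.25 -7.73] rv [-0.1  0.1 -0.3]
[[[-1.5,0.07,1.22],[-0.02,0.02,-0.09]],[[-1.5,0.07,1.22],[-0.02,0.02,-0.09]],[[-1.5,0.06,1.22],[-0.02,0.02,-0.09]],[[-1.5,0.06,1.22],[-0.02,0.02,-0.09]]]
tool vertical down [-0.76524307  0.00554369  0.64371757]
```

>>> step_arm([
  [[-1.5,0.1,1.0],[0,0,-0.1]],
  [[-1.5,0.1,1.2],[0,0,-0.1]],
  [[-1.5,0,1.2],[0,0,0]],
  [[-1.5,0,1.2],[0,0,0]],
  [[0,0,0],[0,0,0]],
  [[0,0,0],[0,0,0]],
])

```text
clock: 11.28
tool_pos: [0.5482, -0.0746, 0.1064]
eef_rot: [-0.347, 0.837, -0.163, -0.39]
contact_force: [-0.5, 0.1, -3.0]
opening: 0.32
finger_force: 44.9
```

```bash
python3 - <<'E'
from h import *
s=st();print(s['moment'])
plan([.5461,-.0774,.0798],tilt(45,50),n=4)
E
```

```text
{'clock': 11.275, 'tool_pos': [0.5482, -0.0746, 0.1064], 'contact_force': [-0.4836, 0.0966, -2.9959], 'opening': 0.3203, 'q': [-0.2003, 1.1434, 0.0168, 1.3605, 0.438, 1.4254, 1.9236]}
[ 0.88239328 -0.74351473  0.0129558 ]
4 D [-0.21 -0.28 -2.66] rv [-0.2  0.  -0. ]
[[[-0.45,-0.01,0.49],[-0.04,0.01,-0.0]],[[-0.45,-0.01,0.49],[-0.04,0.01,-0.0]],[[-0.45,-0.01,0.49],[-0.04,0.01,-0.0]],[[-0.45,-0.01,0.49],[-0.04,0.01,-0.0]]]
```

>>> step_arm([
  [[-0.4,0,0.4],[0,0,0]],
  [[-0.4,0,0.4],[0,0,0]],
  [[-0.4,0,0.4],[0,0,0]],
  [[-0.3,0,0.3],[0,0,0]],
  [[0,0,0],[0,0,0]],
  [[0,0,0],[0,0,0]],
])

```text
clock: 12.02
tool_pos: [0.5479, -0.0756, 0.0984]
eef_rot: [-0.345, 0.836, -0.168, -0.393]
contact_force: [5.2, 18.0, 57.6]
opening: 0.315
finger_force: 70.5
```

```bash
python3 - <<'E'
from h import *
s=st();print(s['moment'])
plan([.5461,-.0774,.0798],tilt(45,50),n=1)
E
```

```text
{'clock': 12.025, 'tool_pos': [0.5479, -0.0756, 0.0984], 'contact_force': [5.2256, 17.9965, 57.5576], 'opening': 0.3152, 'q': [-0.2029, 1.1595, 0.0186, 1.3557, 0.4433, 1.4241, 1.9114]}
[-4.007476    5.76663261 -1.53541934]
1 D [-0.18 -0.18 -1.86] rv [-0.4 -0.6 -0.4]
[[[-1.27,0.02,1.38],[-0.38,-0.58,-0.38]]]
```

>>> step_arm([
  [[0,0,-0.6],[0,0,0]],
  [[0,0,-1.2],[0,0,0]],
  [[0,0,-1.2],[0,0,0]],
  [[0,0,0],[0,0,0]],
  [[0,0,0],[0,0,0]],
])

```text
clock: 12.65
tool_pos: [0.5625, -0.0598, 0.1038]
eef_rot: [-0.347, 0.837, -0.162, -0.39]
contact_force: [-0.3, -0.6, -2.3]
opening: 0.317
finger_force: 44.9
```

```bash
python3 - <<'E'
from h import *
s=st();print(s['moment'],s['finger_force'])
w=snap('wrist','w6')
a=cv2.imread('pics/w6.png')[:,130:380]; b=cv2.imread('pics/scene0.png')
sc=snap('scene','s6');c=cv2.imread('pics/s6.png')[140:240,180:300]
cv2.imwrite('pics/v6.png',np.hstack([cv2.resize(a,(391,600),interpolation=cv2.INTER_CUBIC),cv2.resize(cv2.copyMakeBorder(c,11,11,0,0,cv2.BORDER_CONSTANT),None,fx=3.4,fy=4.918,interpolation=cv2.INTER_CUBIC)]))
plan([.5461,-.0774,.0798],tilt(45,50),n=1)
E
```

```text
{'clock': 12.65, 'tool_pos': [0.5625, -0.0598, 0.1038], 'contact_force': [-0.324, -0.6366, -2.2535], 'opening': 0.3174, 'q': [-0.2145, 1.1658, 0.0137, 1.296, 0.4257, 1.4699, 1.9314]}
[ 0.85047401 -0.76130044  0.02042025] 44.89561066031456
1 D [-1.63 -1.74 -2.41] rv [-0.1 -0.   0. ]
[[[-0.31,-0.07,3.38],[-0.1,-0.02,0.02]]]
```

View pics/v6.png

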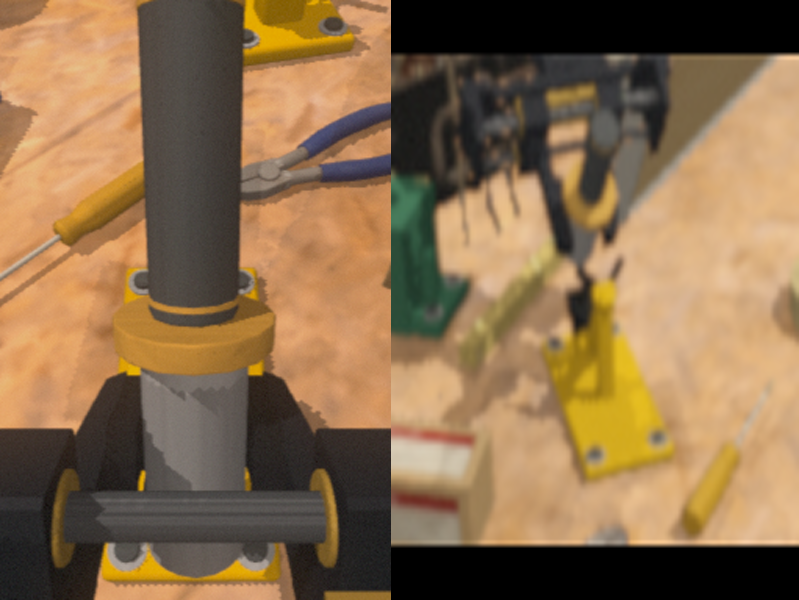

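The wrist view shows the spindle unmoved in the hand (rim centred at row 331, tip at 577). The earlier contact was the fingertips on the upper saddle, so I'll approach square to the saddles instead.

>>> step_arm([
  [[-0.1,-0.05,1],[0,0,0]],
  [[0,0,0.8],[0,0,0]],
  [[0,0,0.6],[0,0,0]],
  [[0,0,0.3],[0,0,0]],
  [[0,0,0],[0,0,0]],
  [[0,0,0],[0,0,0]],
])

```text
clock: 13.5
tool_pos: [0.5494, -0.0739, 0.0863]
eef_rot: [-0.348, 0.837, -0.163, -0.389]
contact_force: [0.9, -0.5, -3.5]
opening: 0.319
finger_force: 44.9
```

```bash
python3 - <<'E'
from h import *
s=st();print(s['moment'],s['finger_force'])
plan([.5461,-.0774,.0798],tilt(45,50),n=1)
E
```

```text
{'clock': 13.5, 'tool_pos': [0.5494, -0.0739, 0.0863], 'contact_force': [0.9449, -0.4947, -3.4815], 'opening': 0.3195, 'q': [-0.2004, 1.1739, 0.0159, 1.3504, 0.4387, 1.4067, 1.9142]}
[ 8.90467002e-01 -7.79332657e-01  3.80464351e-04] 44.894100576639175
1 D [-0.33 -0.35 -0.65] rv [-0.2  0.1  0. ]
[[[-0.19,-0.01,0.79],[-0.15,0.09,0.01]]]
```

Free so far. Small steps toward the seat.

>>> step_arm([
  [[0,0,0.25],[0,0,0]],
  [[0,0,0.25],[0,0,0]],
  [[0,0,0],[0,0,0]],
])

```text
clock: 13.88
tool_pos: [0.5463, -0.077, 0.0829]
eef_rot: [-0.347, 0.837, -0.163, -0.39]
contact_force: [-0.6, 0.0, -3.0]
opening: 0.322
finger_force: 44.9
```

>>> step_arm([
  [[-0.2,0,0.1],[0,0,0]],
  [[0,0,0],[0,0,0]],
  [[0,0,0],[0,0,0]],
])

```text
clock: 14.25
tool_pos: [0.5472, -0.0766, 0.0809]
eef_rot: [-0.347, 0.837, -0.163, -0.389]
contact_force: [1.8, -2.0, -1.6]
opening: 0.318
finger_force: 44.9
```

>>> step_arm([
  [[-0.1,0,0.05],[0,0,0]],
  [[0,0,0],[0,0,0]],
  [[0,0,0],[0,0,0]],
])

```text
clock: 14.62
tool_pos: [0.5474, -0.0766, 0.0803]
eef_rot: [-0.347, 0.837, -0.163, -0.389]
contact_force: [3.6, -0.3, 2.9]
opening: 0.315
finger_force: 44.7
```

>>> step_arm([
  [[-0.1,0,0],[0,0,0]],
  [[0,0,0],[0,0,0]],
  [[0,0,0],[0,0,0]],
])

```text
clock: 15.0
tool_pos: [0.5474, -0.0766, 0.0802]
eef_rot: [-0.347, 0.837, -0.163, -0.39]
contact_force: [2.9, -1.3, 6.0]
opening: 0.317
finger_force: 44.6
```

>>> step_arm([
  [[0,0,0],[0,0,0]],
  [[0,0,0],[0,0,0]],
  [[0,0,0],[0,0,0]],
  [[0,0,0],[0,0,0]],
  [[0,0,0],[0,0,0]],
  [[0,0,0],[0,0,0]],
], claw=0.9)

```text
clock: 15.75
tool_pos: [0.5474, -0.0758, 0.079]
eef_rot: [-0.347, 0.837, -0.163, -0.39]
contact_force: [-0.2, -0.2, 0.4]
opening: 0.947
finger_force: 0.0
```

```bash
cat > k2.py <<'E'
from kin import *
sg=(-1,1,-1,1,-1,1,-1);off=np.pi/2
def wrist(q4,Rt):
    F=ori(list(q4)+[0,0,0],sg,0)[3]
    M=(F.inv()*R.from_matrix(Rt)*E('z',-off))
    a,b,c=M.as_euler('ZYZ')
    out=[]
    for a_,b_,c_ in ((a,b,c),(a+np.pi,-b,c+np.pi)):
        w=lambda v:(v+np.pi)%(2*np.pi)-np.pi
        out.append(np.round([w(-a_),b_,w(-c_)],2).tolist())
    return out
if __name__=='__main__':
    flip=np.diag([-1,-1,1.])
    for q4 in ([.26,.59,-.28,1.83],[.15,.45,-.1,2.0],[.3,.4,-.5,2.1],[.0,.5,.3,2.0]):
        print(q4,'t50',wrist(q4,tilt(45,50)),'t0',wrist(q4,tilt(45,0)),'t-40',wrist(q4,tilt(45,-40)),'flip',wrist(q4,tilt(45,-40)@flip))
    st()
    w=snap('wrist','w7');snap('scene','s7');snap('top','t7')
E
python3 k2.py
```

```text
[0.26, 0.59, -0.28, 1.83] t50 [[0.71, 1.52, 1.99], [-2.44, -1.52, -1.15]] t0 [[0.23, 0.75, 2.21], [-2.91, -0.75, -0.93]] t-40 [[-0.98, 0.43, -3.02], [2.17, -0.43, 0.12]] flip [[-0.98, 0.43, 0.12], [2.17, -0.43, -3.02]]
[0.15, 0.45, -0.1, 2.0] t50 [[0.65, 1.42, 2.05], [-2.49, -1.42, -1.09]] t0 [[0.07, 0.69, 2.36], [-3.07, -0.69, -0.78]] t-40 [[-1.2, 0.5, -2.82], [1.94, -0.5, 0.32]] flip [[-1.2, 0.5, 0.32], [1.94, -0.5, -2.82]]
[0.3, 0.4, -0.5, 2.1] t50 [[0.59, 1.54, 1.82], [-2.55, -1.54, -1.32]] t0 [[0.29, 0.71, 1.97], [-2.85, -0.71, -1.18]] t-40 [[-1.09, 0.25, -3.03], [2.05, -0.25, 0.12]] flip [[-1.09, 0.25, 0.12], [2.05, -0.25, -3.03]]
[0.0, 0.5, 0.3, 2.0] t50 [[0.65, 1.22, 2.25], [-2.49, -1.22, -0.89]] t0 [[-0.23, 0.67, 2.8], [2.91, -0.67, -0.34]] t-40 [[-1.33, 0.75, -2.61], [1.81, -0.75, 0.53]] flip [[-1.33, 0.75, 0.53], [1.81, -0.75, -2.61]]
{'clock': 15.75, 'tool_pos': [0.5474, -0.0758, 0.079], 'contact_force': [-0.1915, -0.2308, 0.4187], 'opening': 0.9475, 'q': [-0.1985, 1.1829, 0.0163, 1.3555, 0.4407, 1.394, 1.9095]}
```

```bash
cat > fit.py <<'E'
from kin import *
sg=(-1,1,-1,1,-1,1,-1)
DD=[([-1.145,.69,-.195,1.566,.157,.902,-.215],[.239,.577,.2575]),
([0.5954,0.7451,-0.2354,1.4379,0.1898,0.9813,2.4619],[0.5675,-0.3423,0.2579]),
([-0.1838,0.9685,0.001,1.358,0.4474,1.5865,1.9931],[0.5459,-0.0808,0.2317]),
([0.2589,0.5934,-0.2767,1.8327,0.2326,0.7473,2.2056],[0.5307,-0.0942,0.2496]),
([0.5434,0.8975,-0.2166,1.5015,0.2376,0.7697,2.3748],[0.5904,-0.3218,0.1389]),
([0.5318,1.0271,-0.1777,1.5227,0.268,0.6159,2.3416],[0.5886,-0.3292,0.0457]),
([0.5558,0.8123,-0.227,1.4473,0.211,0.9076,2.3898],[0.588,-0.3286,0.2102]),
([-0.1959,1.0352,0.0232,1.3696,0.4356,1.5112,1.9687],[0.5469,-0.0799,0.1821]),
([-0.1985,1.1829,0.0163,1.3555,0.4407,1.394,1.9095],[0.5474,-0.0758,0.079]),
([-0.2145,1.1658,0.0137,1.296,0.4257,1.4699,1.9314],[0.5625,-0.0598,0.1038])]
def cols(q):
    o=[r.as_matrix() for r in ori(q,sg,0)]
    return np.column_stack([[0,0,1],o[1][:,2],o[3][:,2],o[5][:,2],o[2][:,0],o[3][:,0],o[5][:,0]])
A=np.vstack([cols(q) for q,p in DD]);y=np.hstack([p for q,p in DD])
x4=np.linalg.lstsq(A[:,:4],y,rcond=None)[0]; print(x4.round(4),np.abs(A[:,:4]@x4-y).max())
x7=np.linalg.lstsq(A,y,rcond=None)[0]; print(x7.round(4),np.abs(A@x7-y).max())
E
python3 fit.py
```

```text
[0.2387 0.6985 0.219  0.3823] 0.049748012660700724
[ 0.2406  0.6974  0.2589  0.3829 -0.0258 -0.0048  0.0159] 0.045585505350382416
```

```bash
cat >> fit.py <<'E'
def cols(q):
    o=[r.as_matrix() for r in ori(q,sg,0)]
    return np.column_stack([[0,0,1],o[0][:,0],o[0][:,1],o[1][:,0],o[1][:,2],o[2][:,0],o[2][:,1],o[3][:,0],o[3][:,2],o[4][:,0],o[4][:,1],o[5][:,0],o[5][:,2],o[6][:,0],o[6][:,1]])
A=np.vstack([cols(q) for q,p in DD])
for lam in (1e-3,1e-2):
    x0=np.array([.35,0,0,0,.42,0,0,0,.4,0,0,0,.2,0,0])
    x=x0+np.linalg.solve(A.T@A+lam*np.eye(15),A.T@(y-A@x0));print(x.round(3),np.abs(A@x-y).max())
E
python3 fit.py
```

```text
[0.2387 0.6985 0.219  0.3823] 0.049748012660700724
[ 0.2406  0.6974  0.2589  0.3829 -0.0258 -0.0048  0.0159] 0.045585505350382416
[ 0.348 -0.001 -0.019  0.002  0.562 -0.002 -0.026 -0.001  0.346  0.
 -0.001 -0.     0.307  0.    -0.   ] 0.0004444983149449744
[ 0.353 -0.003 -0.021  0.001  0.547 -0.001 -0.019 -0.006  0.353 -0.001
 -0.008 -0.003  0.302  0.001 -0.   ] 0.0028601118008590998
```

```bash
cat > ik.py <<'E'
import io,contextlib
with contextlib.redirect_stdout(io.StringIO()):
    from fit import *
lam=1e-3;x=x0+np.linalg.solve(A.T@A+lam*np.eye(15),A.T@(y-A@x0))
lo=np.array([-3.01,-.46,-1.47,.13,-1,.04,-2.66]);hi=np.array([3.01,2.08,1.51,2.56,4.14,2.09,2.66])
def fk(q): return cols(q)@x,(ori(q,sg,0)[-1]*E('z',np.pi/2)).as_matrix()
def ik(p,Rt,q0):
    f=lambda q:np.r_[(fk(q)[0]-p)*20,R.from_matrix(fk(q)[1].T@Rt).as_rotvec()*5,.02*(q-q0)]
    r_=least_squares(f,np.clip(q0,lo+.03,hi-.03),bounds=(lo+.02,hi-.02))
    return r_.x,np.linalg.norm(f(r_.x)[:6])
F=np.diag([-1,-1,1.])
E
cat > t.py <<'E'
from ik import *
c=np.array([.530,-.0935,.107]);Z=R.from_euler('z',45,degrees=True).as_matrix()
ax=Z@np.array([.643,0,-.766])
qn=np.array([-.1985,1.18,.016,1.3555,.44,1.394,1.91])
bore=np.array([.551,.151,.078])
for b in (-40,-30,-20,-10,0):
  for fl in (0,1):
    best=None
    for q0 in (qn,[.26,.59,-.28,1.83,.23,.75,2.2],[.26,.59,-.28,1.83,.23,.75,-.9],[.5,.4,.3,1.9,-.5,.6,0],[.3,.4,-.8,2.,-.3,.6,0]):
        Rt=tilt(45,b)@(F if fl else np.eye(3)); q0=np.array(q0)
        q,e=ik(c-.0455*ax,Rt,q0); 
        if best is None or e<best[1]-1e-3: best=(q,e)
    q,e=best; out=[]
    for yaw in (45,20,0,-20):
        Rt=tilt(yaw,b+40)@(F if fl else np.eye(3)); q2,e2=ik(bore+[0,0,.055],Rt,q); out.append((yaw,round(e2,3),q2.round(2).tolist() if e2<.03 else ''))
    print(b,fl,round(e,3),q.round(2).tolist()); [print('    ',o) for o in out]
E
python3 t.py
```

```text
-40 0 0.001 [1.17, 1.2, -1.27, 2.19, 1.64, 0.43, 1.27]
     (45, np.float64(0.0), [0.25, 1.08, -1.18, 1.81, 1.13, 1.11, 1.0])
     (20, np.float64(0.0), [0.23, 1.05, -1.12, 1.81, 1.1, 1.07, 0.58])
     (0, np.float64(0.0), [0.21, 1.03, -1.08, 1.81, 1.07, 1.03, 0.25])
     (-20, np.float64(0.0), [0.19, 1.0, -1.02, 1.81, 1.04, 0.98, -0.07])
-40 1 0.007 [0.99, 0.97, -0.83, 2.2, 3.37, 0.06, 2.64]
     (45, np.float64(1.433), '')
     (20, np.float64(1.387), '')
     (0, np.float64(1.34), '')
     (-20, np.float64(0.829), '')
-30 0 0.001 [0.92, 0.92, -0.87, 2.16, 1.38, 0.18, 1.38]
     (45, np.float64(0.0), [0.07, 0.99, -0.87, 1.67, 0.84, 1.1, 1.23])
     (20, np.float64(0.0), [0.08, 0.98, -0.84, 1.65, 0.75, 1.06, 0.89])
     (0, np.float64(0.0), [0.1, 0.97, -0.8, 1.66, 0.68, 1.0, 0.62])
     (-20, np.float64(0.0), [0.1, 0.95, -0.75, 1.68, 0.6, 0.91, 0.35])
-30 1 0.005 [0.84, 0.87, -0.72, 2.16, 1.08, 0.06, -1.47]
     (45, np.float64(0.0), [-0.02, 0.93, -0.68, 1.67, 0.71, 0.99, -1.8])
     (20, np.float64(0.0), [-0.01, 0.92, -0.64, 1.65, 0.59, 0.96, -2.11])
     (0, np.float64(0.0), [-0.0
[... 1477 characters left out ...]
1.43, -1.5])
0 0 0.0 [0.3, 0.75, -0.28, 1.97, 0.42, 0.48, 2.08]
     (45, np.float64(0.0), [-0.39, 1.09, -0.15, 1.24, 0.31, 1.51, 1.71])
     (20, np.float64(0.0), [-0.28, 1.12, -0.18, 1.16, 0.12, 1.57, 1.46])
     (0, np.float64(0.0), [-0.18, 1.11, -0.2, 1.18, -0.03, 1.52, 1.25])
     (-20, np.float64(0.0), [-0.08, 1.08, -0.22, 1.27, -0.17, 1.4, 1.06])
0 1 0.0 [-0.19, 0.82, 0.57, 1.99, -0.82, 0.57, 0.17]
     (45, np.float64(0.0), [-0.8, 1.27, 0.9, 1.27, -0.44, 1.51, -0.74])
     (20, np.float64(0.0), [-0.65, 1.27, 0.84, 1.19, -0.57, 1.67, -1.05])
     (0, np.float64(0.0), [-0.56, 1.25, 0.79, 1.2, -0.69, 1.71, -1.29])
     (-20, np.float64(0.0), [-0.47, 1.21, 0.73, 1.29, -0.81, 1.66, -1.5])
```

```bash
cat > t2.py <<'E'
from h import *
c=np.array([.530,-.0935,.107]);Z=R.from_euler('z',45,degrees=True).as_matrix()
s=st();p=np.array(s['tool_pos']);R0=R.from_quat(s['eef_rot']).as_matrix()
a=p+R0@[0,0,-.05]
O=np.array([.5295,-.094,0])
w1=O+Z@[.055,0,.20]; plan(w1,tilt(45,30),p0=a,R0=R0,n=3)
plan(O+Z@[-.048,0,.22],tilt(45,-12),p0=w1,R0=tilt(45,30),n=5)
E
python3 t2.py
```

```text
{'clock': 15.9, 'tool_pos': [0.5475, -0.0758, 0.079], 'contact_force': [-0.0263, -0.1644, 0.2114], 'opening': 0.9483, 'q': [-0.1985, 1.1829, 0.0163, 1.3555, 0.4408, 1.394, 1.9095]}
3 D [-0.61 -0.65  8.88] rv [ -0.1 -19.9   0. ]
[[[2.46,-0.01,-1.68],[-0.04,-6.65,0.01]],[[2.25,-0.01,-1.95],[-0.04,-6.65,0.01]],[[2.0,-0.01,-2.2],[-0.04,-6.65,0.01]]]
5 D [-7.28 -7.28  2.  ] rv [ -0. -42.  -0.]
[[[1.98,-0.0,0.68],[-0.0,-8.4,-0.0]],[[2.06,-0.0,0.39],[-0.0,-8.4,-0.0]],[[2.1,-0.0,0.08],[-0.0,-8.4,-0.0]],[[2.09,-0.0,-0.23],[-0.0,-8.4,-0.0]],[[2.03,-0.0,-0.53],[-0.0,-8.4,-0.0]]]
```

>>> step_arm([
  [[0,0,-0.5],[0,0,0]],
  [[0,0,-1.5],[0,0,0]],
  [[0,0,-2],[0,0,0]],
  [[0,0,-1],[0,0,0]],
  [[2.5,0,-1.7],[0,-6.7,0]],
  [[2.2,0,-2],[0,-6.7,0]],
  [[2,0,-2.2],[0,-6.6,0]],
  [[2,0,0.7],[0,-8.4,0]],
  [[2.1,0,0.4],[0,-8.4,0]],
  [[2.1,0,0.1],[0,-8.4,0]],
  [[2.1,0,-0.2],[0,-8.4,0]],
  [[2,0,-0.5],[0,-8.4,0]],
])

```text
clock: 17.4
tool_pos: [0.4953, -0.1286, 0.2207]
eef_rot: [-0.382, 0.918, 0.039, 0.099]
contact_force: [-0.3, 0.3, -1.1]
opening: 0.954
finger_force: 0.0
```

>>> step_arm([
  [[0,0,0],[0,0,0]],
  [[0,0,0],[0,0,0]],
])

```text
clock: 17.65
tool_pos: [0.496, -0.1278, 0.22]
eef_rot: [-0.381, 0.918, 0.039, 0.097]
contact_force: [-0.1, 0.3, 0.6]
opening: 0.948
finger_force: 0.0
```

```bash
python3 - <<'E'
from h import *
s=st();p=np.array(s['tool_pos']);R0=R.from_quat(s['eef_rot']).as_matrix();print(R.from_matrix(tilt(45,0).T@R0).as_rotvec(degrees=True))
w=snap('wrist','w8');t=snap('top','t8');sc=snap('scene','s8')
Z=R.from_euler('z',45,degrees=True).as_matrix();c=np.array([.530,-.0935,.107]);ax=Z@np.array([.643,0,-.766])
E=c-.0775*ax
for n,q in (('w',w),('t',t),('s',sc)): print(n,proj(q,E),proj(q,c-.0035*-ax),proj(q,c))
def crop(i,cx,cy,w_,h_,W,H): return cv2.resize(i[cy-h_//2:cy+h_//2,cx-w_//2:cx+w_//2],(W,H),interpolation=cv2.INTER_CUBIC)
W=cv2.resize(cv2.imread('pics/w8.png'),(512,384))
T=cv2.imread('pics/t8.png');S=cv2.imread('pics/s8.png')
u,v=proj(t,c).astype(int);u2,v2=proj(sc,c).astype(int);print(u,v,u2,v2)
side=np.vstack([crop(T,u,v,64,64,288,288),crop(S,u2,v2,64,64,288,288)])
b=T[int(proj(t,[.55,.15,.078])[1])-20:,:]
hx,hy=proj(t,[.55,.15,.078]).astype(int);hs=proj(sc,[.55,.15,.078]).astype(int)
low=np.hstack([crop(T,hx,hy,48,36,256,192),crop(S,hs[0],hs[1],48,36,256,192)]);print(hx,hy,hs)
cv2.imwrite('pics/v8.png',np.hstack([np.vstack([W,low]),side]))
E
```

```text
{'clock': 17.65, 'tool_pos': [0.496, -0.1278, 0.22], 'contact_force': [-0.1445, 0.2768, 0.5765], 'opening': 0.9483, 'q': [0.5548, 0.6048, -0.4464, 2.0254, 0.1747, 0.4439, 2.3992]}
[  0.10276228 -12.04551735  -0.10638631]
w [253.84843427 207.31725609] [254.00449695 218.81450533] [253.99967719 218.45942951]
t [231.25201795 176.9864219 ] [219.40189792 167.27994383] [219.88367799 167.6745717 ]
s [244.58619155 165.18847602] [240.15057135 178.04004569] [240.32919404 177.52251221]
219 167 240 177
137 162 [176 168]
```

View pics/v8.png

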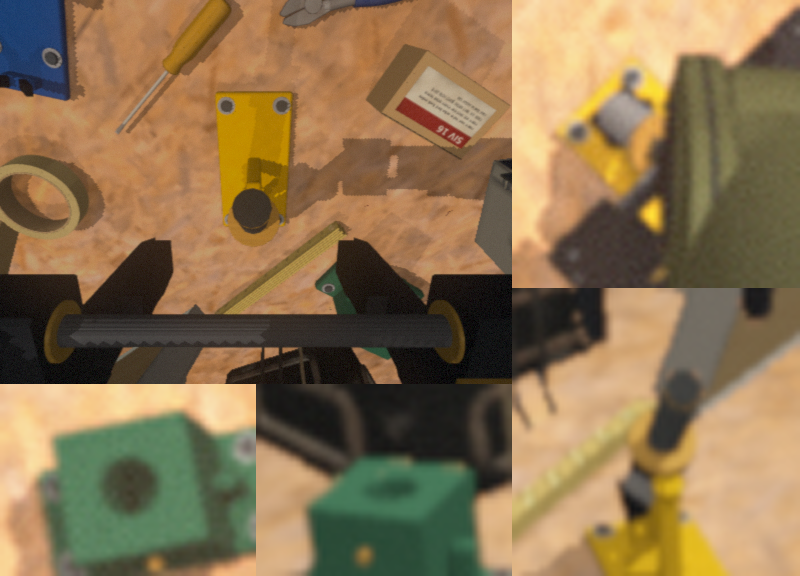

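The spindle leans in the rest: its end cap is at about (252,209) in the wrist view, predicted (254,207). The bore is clear of the arm. I'll take two wrist shots over the housing to fix the bore before gripping.

```bash
python3 - <<'E'
from h import *
plan([.55,.15,.30],tilt(45,0),n=6)
E
```

```text
6 D [ 5.32 27.55  8.02] rv [-0.1 12.1  0.4]
[[[-4.09,2.59,-0.5],[-0.01,2.01,0.06]],[[-4.06,2.6,-0.64],[-0.01,2.01,0.06]],[[-4.04,2.6,-0.78],[-0.01,2.01,0.06]],[[-4.0,2.61,-0.92],[-0.01,2.01,0.06]],[[-3.96,2.61,-1.06],[-0.01,2.01,0.06]],[[-3.92,2.62,-1.2],[-0.01,2.01,0.06]]]
```

>>> step_arm([
  [[-4.1,2.6,-0.5],[0,2,0]],
  [[-4.1,2.6,-0.6],[0,2,0]],
  [[-4,2.6,-0.8],[0,2,0]],
  [[-4,2.6,-0.9],[0,2,0]],
  [[-4,2.6,-1.1],[0,2,0]],
  [[-3.9,2.6,-1.2],[0,2,0.3]],
  [[0,0,0],[0,0,0]],
  [[0,0,0],[0,0,0]],
])

```text
clock: 18.8
tool_pos: [0.5489, 0.1487, 0.2994]
eef_rot: [-0.383, 0.924, -0.001, 0.0]
contact_force: [-1.2, -1.2, -0.4]
opening: 0.953
finger_force: 0.0
```

```bash
cat > bore.py <<'E'
from h import *
def bore(s,name,guess=(.551,.152,.078),tol=.012):
    g=cv2.cvtColor(s['img'],cv2.COLOR_RGB2HSV); m=((g[...,0]>40)&(g[...,0]<95)&(g[...,1]>70)&(g[...,2]>60)).astype(np.uint8)
    o=proj(s,guess); px=s['fx']*.0316/np.linalg.norm(np.array(guess)-s['position'])
    gray=cv2.GaussianBlur(cv2.cvtColor(s['img'],cv2.COLOR_RGB2GRAY),(0,0),1)
    x,y=int(o[0]),int(o[1]);h=int(px*1.1);x0,y0=x-h,y-h;roi=gray[y0:y+h,x0:x+h]
    th,b=cv2.threshold(roi,0,255,cv2.THRESH_BINARY_INV+cv2.THRESH_OTSU)
    cs,_=cv2.findContours(b,cv2.RETR_EXTERNAL,cv2.CHAIN_APPROX_NONE)
    for c in cs:
        if cv2.contourArea(c)>.3*px*px:
            e=cv2.fitEllipse(cv2.convexHull(c)); u,v=e[0][0]+x0,e[0][1]+y0
            print(name,'guess',o.round(1),'px',px.round(1),'ellipse',np.round([u,v,*e[1]],1),'th',th,'->',onz(s,u,v,.078).round(4)); 
            yield u,v
if __name__=='__main__':
    import sys
    s=snap('wrist',sys.argv[1]); a=list(bore(s,'now'))
    st()
    if len(sys.argv)>2:
        q=load(sys.argv[2]); b=list(bore(q,'prev'))
        for i in a:
            for j in b: print('tri',tri((s,*i),(q,*j)))
E
python3 bore.py w9
```

```text
now guess [254.7 165.9] px 28.6 ellipse [257.9 161.9  72.7  94.4] th 117.0 -> [0.5453 0.1513 0.078 ]
{'clock': 18.85, 'tool_pos': [0.5489, 0.1474, 0.2993], 'contact_force': [0.279, -0.2725, -0.9279], 'opening': 0.9513, 'q': [-0.1898, 0.568, -0.2567, 1.6866, 0.1765, 0.9098, 1.8369]}
```

```bash
sed -i 's/h=int(px\*1.1)/h=int(px*.85)/; s/px\*px:/px*px and cv2.contourArea(c)<1.1*px*px:/' bore.py; python3 - <<'E'
from bore import *
s=load('w9');list(bore(s,'w9'))
g=cv2.cvtColor(s['img'],cv2.COLOR_RGB2GRAY)
print(g[166-26:166+30:2,254-28:254+30:2])
E
```

```text
w9 guess [254.7 165.9] px 28.6 ellipse [255.5 166.1  28.2  29.4] th 68.0 -> [0.5505 0.1528 0.078 ]
[[ 77  77  63  65  84  84  87  84  80  83  87  82  84  87  86  84  79  83
   84  83  81  82  85  83  82  77  55  52  55]
 [ 77  71  62  77  84  83  82  83  85  86  80  82  85  83  82  81  83  80
   80  80  83  84  86  83  81  84  81  68  52]
 [ 74  63  72  84  84  82  85  84  88  84  83  82  80  82  85  80  78  83
   83  83  81  80  85  80  81  85  85  85  75]
 [ 63  58  82  88  85  87  84  81  84  85  83  82  81  86  85  83  81  80
   80  81  83  85  85  83  84  85  85  80  86]
 [ 63  79  87  85  83  84  82  86  82  83  82  82  84  81  87  82  85  82
   81  80  82  81  84  80  85  85  84  84  83]
 [ 68  82  85  84  86  84  85  82  83  82  81  82  82  81  84  82  78  81
   83  80  83  81  81  85  83  82  81  84  85]
 [ 85  86  85  88  83  80  81  85  85  83  80  83  79  72  66  63  68  71
   80  83  78  82  84  81  83  81  84  83  84]
 [ 88  81  88  84  81  84  83  85  86  82  77  66  58  56  50  55  53  54
   59  72  82  83  83  82  82  82  82  85  81]
 [ 89  85  85  84  86  83  84  82
[... 1687 characters left out ...]
 85  88  86  85  83  87  82  85  84  84  84  83
   84  83  85  80  84  84  84  82  85  81  83]
 [129  96  89  87  84  87  85  85  83  87  82  88  86  86  84  81  84  82
   84  85  84  81  84  84  84  86  82  84  83]
 [172 164 117  88  83  85  85  83  86  87  84  87  83  84  87  87  84  84
   83  82  85  83  82  86  85  86  86  82  86]
 [175 170 160 142 101  85  85  84  84  86  86  87  85  84  84  84  85  84
   85  85  85  81  85  83  83  84  85  66  57]
 [169 170 163 162 159 128  93  86  84  85  88  85  87  84  83  84  86  85
   83  86  84  86  86  81  86  86  74  61  60]
 [171 171 167 168 170 168 160 116  86  85  87  85  87  85  84  84  87  82
   85  86  87  85  83  85  84  90  74  61  61]]
```

```bash
python3 - <<'E'
from h import *
plan([.4985,-.1252,.2154],tilt(45,-12),n=6)
E
```

```text
6 D [ -5.04 -27.26  -8.39] rv [ -0.1 -12.1  -0.1]
[[[3.8,-2.63,1.41],[-0.02,-2.01,-0.02]],[[3.85,-2.62,1.27],[-0.02,-2.01,-0.02]],[[3.89,-2.62,1.14],[-0.02,-2.01,-0.02]],[[3.93,-2.62,1.0],[-0.02,-2.01,-0.02]],[[3.96,-2.62,0.86],[-0.02,-2.01,-0.02]],[[3.99,-2.62,0.72],[-0.02,-2.01,-0.02]]]
```

>>> step_arm([
  [[3.8,-2.6,0.9],[0,-2,0]],
  [[3.9,-2.6,0.8],[0,-2,0]],
  [[3.9,-2.6,0.8],[0,-2,0]],
  [[3.9,-2.6,0.7],[0,-2,0]],
  [[4,-2.6,0.7],[0,-2,0]],
  [[4,-2.7,0.8],[0,-2.1,0]],
  [[0,0,1.7],[0,0,0]],
  [[0,0,0],[0,0,0]],
  [[0,0,0],[0,0,0]],
])

```text
clock: 19.98
tool_pos: [0.4998, -0.1227, 0.2162]
eef_rot: [-0.38, 0.919, 0.04, 0.098]
contact_force: [0.0, -0.4, 0.9]
opening: 0.954
finger_force: 0.0
```

```bash
python3 - <<'E'
from h import *
s=st(); plan([.5098,-.1139,.1419],tilt(45,-12),n=4)
E
```

```text
{'clock': 19.975, 'tool_pos': [0.4998, -0.1227, 0.2162], 'contact_force': [0.0453, -0.3959, 0.9325], 'opening': 0.9539, 'q': [0.5213, 0.6082, -0.4121, 2.0266, 0.137, 0.428, 2.4238]}
4 D [ 1.    0.88 -7.43] rv [-0.1  0.2 -0.1]
[[[0.07,-0.02,1.89],[-0.03,0.04,-0.03]],[[0.06,-0.02,1.89],[-0.03,0.04,-0.03]],[[0.06,-0.02,1.89],[-0.03,0.04,-0.03]],[[0.06,-0.02,1.89],[-0.03,0.04,-0.03]]]
```

>>> step_arm([
  [[0.1,0,1.9],[0,0,0]],
  [[0.1,0,1.9],[0,0.1,0]],
  [[0.1,0,1.9],[0,0.1,0]],
  [[0,0,1.9],[0,0,0]],
  [[0,0,0],[0,0,0]],
  [[0,0,0],[0,0,0]],
])

```text
clock: 20.72
tool_pos: [0.5095, -0.1137, 0.1417]
eef_rot: [-0.38, 0.919, 0.039, 0.097]
contact_force: [0.6, -0.4, 1.1]
opening: 0.951
finger_force: 0.0
```

```bash
python3 - <<'E'
from h import *
s=st(); plan([.5098,-.1139,.1419],tilt(45,-12),n=1)
E
```

```text
{'clock': 20.725, 'tool_pos': [0.5095, -0.1137, 0.1417], 'contact_force': [0.6384, -0.3683, 1.1365], 'opening': 0.9506, 'q': [0.4352, 0.7396, -0.325, 2.0689, 0.183, 0.2447, 2.3833]}
1 D [ 0.03 -0.02  0.02] rv [-0.2 -0.  -0.1]
[[[-0.01,-0.03,-0.01],[-0.17,-0.01,-0.1]]]
```

Spot on. Grip the shank.

>>> step_arm([
  [[0,0,0],[0,0,0]],
  [[0,0,0],[0,0,0]],
  [[0,0,0],[0,0,0]],
  [[0,0,0],[0,0,0]],
  [[0,0,0],[0,0,0]],
  [[0,0,0],[0,0,0]],
  [[0,0,0],[0,0,0]],
  [[0,0,0],[0,0,0]],
  [[0,0,0],[0,0,0]],
], claw=-1, grip_force=55)

```text
clock: 21.85
tool_pos: [0.5096, -0.1145, 0.141]
eef_rot: [-0.379, 0.92, 0.039, 0.097]
contact_force: [1.2, -2.4, -0.1]
opening: 0.258
finger_force: 54.9
```

```bash
python3 - <<'E'
from h import *
s=st();print(s['finger_force'],s['moment'])
# up-and-out lift direction: n plus up, in tool axes
Z=R.from_euler('z',45,degrees=True).as_matrix();R0=R.from_quat(s['eef_rot']).as_matrix()
for d in ([.766,0,.643],[.3,0,.954],[0,0,1],[-.643,0,.766]): print(d,(R0.T@Z@d).round(3))
E
```

```text
{'clock': 21.85, 'tool_pos': [0.5096, -0.1145, 0.141], 'contact_force': [1.2424, -2.4059, -0.1498], 'opening': 0.2585, 'q': [0.4359, 0.7412, -0.324, 2.0686, 0.1833, 0.2432, 2.383]}
54.9411925021559 [-0.5039142  -0.31821976 -0.17788845]
[0.766, 0, 0.643] [-0.883  0.001 -0.47 ]
[0.3, 0, 0.954] [-0.492 -0.001 -0.871]
[0, 0, 1] [-0.208 -0.003 -0.978]
[-0.643, 0, 0.766] [ 0.47  -0.004 -0.883]
```

>>> step_arm([
  [[-0.3,0,-0.3],[0,0,0]],
  [[-0.4,0,-0.6],[0,0,0]],
  [[-0.6,0,-1.5],[0,0,0]],
  [[-0.8,0,-3],[0,0,0]],
  [[-0.8,0,-4],[0,0,0]],
  [[-0.6,0,-4],[0,0,0]],
  [[0,0,0],[0,0,0]],
  [[0,0,0],[0,0,0]],
])

```text
clock: 22.85
tool_pos: [0.5122, -0.109, 0.2782]
eef_rot: [-0.379, 0.919, 0.04, 0.095]
contact_force: [-0.7, 0.6, -4.2]
opening: 0.259
finger_force: 55.2
```

```bash
cat > ins.py <<'E'
from h import *
# spindle in tool frame
Z45=R.from_euler('z',45,degrees=True).as_matrix(); ax=Z45@np.array([.6428,0,-.766]); c2=np.array([.5305,-.0932,.107])
G=np.array([.5096,-.1141,.1413]); RG=tilt(45,-12)
TIP=RG.T@(c2+.0775*ax-G); TIP[1]=0; AX=RG.T@ax; AX[1]=0; AX/=np.linalg.norm(AX)
BORE=np.array([.551,.1525,.078])
def pose(tip,lean,yaw=45):
    """tool pose for spindle tip centre at tip, leaning lean deg (shank toward -x of yaw)"""
    Rt=tilt(yaw,28-lean+AXERR); return tip-Rt@TIP,Rt
AXERR=0
def tipnow(s=None):
    s=s or sensors.get_state();R0=R.from_quat(s['eef_rot']).as_matrix()
    t=np.array(s['tool_pos'])+R0@TIP;a=R0@AX
    print('tip-bore in rest axes mm',(Z45.T@(t-BORE)*1000).round(1),'axis (rest)',(Z45.T@a).round(3),'lean',np.degrees(np.arctan2((Z45.T@a)[0],-a[2])).round(2))
E
python3 - <<'E'
from ins import *
s=st();print(s['finger_force'],s['moment'],TIP,AX)
tipnow(s)
p,Rt=pose(BORE+[0,0,.05],10)
plan(p,Rt,n=7)
E
```

```text
{'clock': 22.85, 'tool_pos': [0.5122, -0.109, 0.2782], 'contact_force': [-0.7456, 0.6057, -4.1592], 'opening': 0.2587, 'q': [0.5135, 0.5223, -0.4463, 1.9313, 0.0927, 0.6063, 2.4148]}
55.16252382192761 [-0.21035248  0.40232094  0.00871544] [-0.0581655   0.          0.10812099] [-0.46950517  0.          0.88292972]
tip-bore in rest axes mm [-133.2 -157.6  106.3] axis (rest) [ 0.641 -0.001 -0.768] lean 39.85
7 D [ 2.33 24.6  -2.94] rv [ 0.1 29.9 -0.1]
[[[-2.57,2.26,0.97],[0.01,4.26,-0.02]],[[-2.64,2.26,0.78],[0.01,4.26,-0.02]],[[-2.69,2.25,0.58],[0.01,4.26,-0.02]],[[-2.72,2.25,0.38],[0.01,4.26,-0.02]],[[-2.75,2.25,0.17],[0.01,4.26,-0.02]],[[-2.75,2.25,-0.03],[0.01,4.26,-0.02]],[[-2.74,2.25,-0.24],[0.01,4.26,-0.02]]]
```

>>> step_arm([
  [[-2.6,2.3,0.8],[0,4.3,0]],
  [[-2.6,2.3,0.8],[0,4.3,0]],
  [[-2.7,2.3,0.6],[0,4.3,0]],
  [[-2.7,2.2,0.4],[0,4.3,0]],
  [[-2.7,2.2,0.2],[0,4.3,0]],
  [[-2.7,2.2,0],[0,4.2,0]],
  [[-2.7,2.2,-0.2],[0,4.2,0]],
  [[0,0,0],[0,0,0]],
  [[0,0,0],[0,0,0]],
  [[0,0,0],[0,0,0]],
])

```text
clock: 24.1
tool_pos: [0.5361, 0.1329, 0.2494]
eef_rot: [-0.375, 0.913, -0.06, -0.145]
contact_force: [0.0, 0.1, -3.5]
opening: 0.251
finger_force: 55.1
```

```bash
python3 - <<'E'
from ins import *
s=st();tipnow(s)
w=snap('wrist','w10');t=snap('top','t10');sc=snap('scene','s10')
p=np.array(s['tool_pos']);R0=R.from_quat(s['eef_rot']).as_matrix();k=1
f=lambda q,v:proj(q,p+R0@v).round(1).tolist()
mid=TIP-.0775*AX; X=np.array([AX[2],0,-AX[0]]) # in-plane perpendicular
Y=np.array([0,1,0])
print('collar rim pred L/R',f(w,mid+.0035*AX-.022*Y),f(w,mid+.0035*AX+.022*Y),'ctr',f(w,mid+.0035*AX),'tip',f(w,TIP),'end',f(w,mid-.0775*AX),'bore',proj(w,BORE))
g=cv2.cvtColor(w['img'],cv2.COLOR_RGB2HSV)
m=((g[...,0]>14)&(g[...,0]<27)&(g[...,1]>130)).astype(np.uint8)
n,l,stt,cc=cv2.connectedComponentsWithStats(m)
for i in np.argsort(-stt[1:,4])[:5]+1: print('brass',stt[i],cc[i].round(1))
for nm,q in (('s',sc),('t',t)): print(nm,'tip',f(q,TIP),'end',f(q,mid-.0775*AX),'collar',f(q,mid+.0035*AX))
E
```

```text
{'clock': 24.1, 'tool_pos': [0.5361, 0.1329, 0.2494], 'contact_force': [0.0114, 0.0738, -3.502], 'opening': 0.2514, 'q': [-0.2918, 0.73, -0.1859, 1.556, 0.2448, 1.1778, 1.7712]}
tip-bore in rest axes mm [-2.6 -3.6 50.5] axis (rest) [ 0.173 -0.003 -0.985] lean 9.96
collar rim pred L/R [216.6, 268.8] [289.8, 268.7] ctr [253.2, 268.8] tip [253.4, 262.7] end [252.6, 284.2] bore [257.28751122 253.72114624]
brass [  66   18   95  138 8279] [122.9  83.6]
brass [  73  149  146  152 3145] [149.  220.2]
brass [226 235  57  33 903] [253.9 247.1]
brass [325 378 113   6 614] [380.2 380.7]
brass [318 300  17  64 579] [327.8 331.5]
s tip [175.6, 153.6] end [170.0, 107.1] collar [173.1, 132.5]
t tip [132.6, 158.7] end [120.1, 154.5] collar [127.2, 156.9]
```

```bash
python3 - <<'E'
from ins import *
sc=load('s10');t=load('t10')
for nm,q,(u,v) in (('s',sc,(173,132)),('t',t,(127,157))):
    g=cv2.cvtColor(q['img'],cv2.COLOR_RGB2HSV)
    m=((g[...,0]>12)&(g[...,0]<28)&(g[...,1]>120)).astype(np.uint8); mm=np.zeros_like(m);mm[v-20:v+20,u-20:u+20]=m[v-20:v+20,u-20:u+20]
    n,l,stt,cc=cv2.connectedComponentsWithStats(mm)
    for i in range(1,n):
        if stt[i,4]>12: print(nm,stt[i],cc[i].round(1))
g=sc['img'][92:180:2,150:200:2].astype(int)
hsv=cv2.cvtColor(sc['img'],cv2.COLOR_RGB2HSV)[92:180:2,150:200:2]
for r_ in range(g.shape[0]): print(92+2*r_,''.join('B' if 12<h<28 and s_>120 else 'G' if 40<h<95 and s_>90 else '#' if v_<60 else '.' if v_>150 and s_<60 else '+' if s_<60 else '-' for h,s_,v_ in hsv[r_].tolist()))
E
```

```text
s [166 128  16  10 102] [173.8 133.2]
t [137 137   4   8  23] [138.5 140.2]
t [124 156  12  10  73] [130.1 161.1]
t [111 168  10   7  39] [116.1 171. ]
92 +-BBBBBBBBB-BB---+..+++##
94 ++-----++++++-###+++++++#
96 +++###+++++++-####+++++##
98 ++-###+++++++#####+++++##
100 ++-###+++++++####+....+++
102 .++###+......+##++.......
104 ..+++##+.....+#++........
106 ....++#+.+++++#+.........
108 .....+#+++++++#+.........
110 .....+#++----##++........
112 .....+####-++###+........
114 .....++#++##+###+........
116 ......+#####+###+........
118 ......+#########+++++++..
120 ......+#########++--#--++
122 ......++########-#######-
124 ......++########-########
126 ..+++---################+
128 +++-##--######B#######+#+
130 ######-##B-##-BB####-----
132 ########BBBB-BBB-+------#
134 ########BBBBBBBB-+------#
136 #+#######BBBBBBB-###----#
138 ##--##----+--++--#-----##
140 #####-----++++++-##------
142 #######---++++++---------
144 #-#######--++++------##--
146 ----######-+++++-#######-
148 -###--####++++++########-
150 -#####--##++++++#######--
152 #########--+++++######---
154 #-#######--++++-######-#-
156 #-+#######--+++######--##
158 ##---#####-##########--##
160 ---#---###-###########-##
162 -----#--+#-###########-##
164 ------##-+-GG--------###-
166 --------#-GGGGGGGGG--G###
168 ----------GGGGGGGGGGGG##-
170 ---------GGGGGGGGGGGG-B--
172 -------GGGGGGGGGGGGGG----
174 -------GGGGGGGGGGGGGG----
176 -------GGGGGGGGGGGGGG----
178 -------GGGGGGGGGGGGGG----
```

```bash
python3 - <<'E'
from ins import *
sc=load('s10');t=load('t10');print('bore pred s',proj(sc,BORE),'obs (177.5,169.5); t',proj(t,BORE),'obs (137.6,163.1)')
s=st();p,Rt=pose(BORE+Z45@[.0004,0,.010],10); plan(p,Rt,n=3)
E
```

```text
bore pred s [176.3096119  168.28105735] obs (177.5,169.5); t [136.55966231 162.2399691 ] obs (137.6,163.1)
{'clock': 24.25, 'tool_pos': [0.5364, 0.1335, 0.2499], 'contact_force': [-0.6309, 0.2683, -3.1769], 'opening': 0.2604, 'q': [-0.2918, 0.7292, -0.1866, 1.555, 0.2445, 1.178, 1.7712]}
3 D [-0.06  0.38 -4.11] rv [-0.   0.  -0.3]
[[[-0.49,0.11,1.28],[-0.0,0.02,-0.1]],[[-0.49,0.11,1.28],[-0.0,0.02,-0.1]],[[-0.49,0.1,1.28],[-0.0,0.02,-0.1]]]
```

>>> step_arm([
  [[-0.5,0.1,1.3],[0,0,-0.1]],
  [[-0.5,0.1,1.3],[0,0,-0.1]],
  [[-0.5,0.1,1.3],[0,0,-0.1]],
  [[0,0,0],[0,0,0]],
  [[0,0,0],[0,0,0]],
  [[0,0,0],[0,0,0]],
])

```text
clock: 25.0
tool_pos: [0.5363, 0.1384, 0.2085]
eef_rot: [-0.379, 0.912, -0.06, -0.144]
contact_force: [0.1, 0.6, -3.0]
opening: 0.257
finger_force: 55.1
```

```bash
python3 - <<'E'
from ins import *
s=st();tipnow(s);print(s['moment'])
p,Rt=pose(BORE+Z45@[.0004,0,.000],10); plan(p,Rt,n=4)
E
```

```text
{'clock': 25.0, 'tool_pos': [0.5363, 0.1384, 0.2085], 'contact_force': [0.0959, 0.6369, -3.0019], 'opening': 0.2568, 'q': [-0.301, 0.7809, -0.1835, 1.5887, 0.2598, 1.0949, 1.7504]}
tip-bore in rest axes mm [1.7 0.5 9.7] axis (rest) [ 0.175  0.    -0.984] lean 10.11
[ 0.3976604  -0.24958388  0.00980558]
4 D [-0.05 -0.11 -0.97] rv [-0.   0.1  0.1]
[[[-0.05,-0.01,0.24],[-0.01,0.03,0.02]],[[-0.05,-0.01,0.24],[-0.01,0.03,0.02]],[[-0.05,-0.01,0.24],[-0.01,0.03,0.02]],[[-0.05,-0.01,0.24],[-0.01,0.03,0.02]]]
```

>>> step_arm([
  [[0,0,0.25],[0,0,0]],
  [[-0.1,0,0.25],[0,0,0]],
  [[0,0,0.25],[0,0,0]],
  [[-0.1,0,0.25],[0,0,0]],
  [[0,0,0],[0,0,0]],
  [[0,0,0],[0,0,0]],
])

```text
clock: 25.75
tool_pos: [0.5351, 0.1375, 0.1979]
eef_rot: [-0.379, 0.912, -0.06, -0.144]
contact_force: [-0.4, 0.8, -3.2]
opening: 0.25
finger_force: 55.1
```

```bash
python3 - <<'E'
from ins import *
s=st();tipnow(s);print(s['moment'])
print('vertical down in tool',R.from_quat(s['eef_rot']).as_matrix().T@[0,0,-1],'rest x in tool',R.from_quat(s['eef_rot']).as_matrix().T@Z45[:,0])
E
```

```text
{'clock': 25.75, 'tool_pos': [0.5351, 0.1375, 0.1979], 'contact_force': [-0.4131, 0.83, -3.152], 'opening': 0.2496, 'q': [-0.3012, 0.7931, -0.1819, 1.6004, 0.2642, 1.0724, 1.7455]}
tip-bore in rest axes mm [ 0.2  0.7 -0.8] axis (rest) [ 0.175  0.001 -0.985] lean 10.06
[ 0.39640387 -0.28037488  0.0019902 ]
vertical down in tool [-3.08052727e-01 -2.35707300e-04  9.51369256e-01] rest x in tool [-0.95136767 -0.00176623 -0.30805265]
```

>>> step_arm([
  [[-0.06,0,0.2],[0,0,0]],
  [[-0.06,0,0.2],[0,0,0]],
  [[0,0,0],[0,0,0]],
  [[0,0,0],[0,0,0]],
])

```text
clock: 26.25
tool_pos: [0.535, 0.1375, 0.1937]
eef_rot: [-0.379, 0.912, -0.06, -0.144]
contact_force: [0.2, 0.6, -3.3]
opening: 0.259
finger_force: 55.1
```

```bash
python3 - <<'E'
from ins import *
s=st();tipnow(s);print(s['moment'],(Z45.T@np.array(s['contact_force'])).round(1))
E
```

```text
{'clock': 26.25, 'tool_pos': [0.535, 0.1375, 0.1937], 'contact_force': [0.1923, 0.6469, -3.344], 'opening': 0.2594, 'q': [-0.3015, 0.7985, -0.1811, 1.6038, 0.2658, 1.0639, 1.7434]}
tip-bore in rest axes mm [ 0.1  0.7 -5.1] axis (rest) [ 0.175  0.001 -0.985] lean 10.06
[ 0.33044215 -0.25796835 -0.00165591] [ 0.6  0.3 -3.3]
```

```bash
python3 - <<'E'
from ins import *
p,Rt=pose(BORE+Z45@[0,.0003,-.006],0); plan(p,Rt,n=6)
E
```

```text
6 D [1.53 1.48 0.1 ] rv [-0.  10.1  0.1]
[[[-0.33,-0.01,-0.13],[-0.0,1.68,0.02]],[[-0.33,-0.01,-0.14],[-0.0,1.68,0.02]],[[-0.32,-0.01,-0.15],[-0.0,1.68,0.02]],[[-0.32,-0.01,-0.15],[-0.0,1.68,0.02]],[[-0.32,-0.01,-0.16],[-0.0,1.68,0.02]],[[-0.31,-0.01,-0.17],[-0.0,1.68,0.02]]]
```

>>> step_arm([
  [[-0.33,0,-0.13],[0,1.7,0]],
  [[-0.33,0,-0.14],[0,1.7,0]],
  [[-0.32,0,-0.15],[0,1.7,0]],
  [[0,0,0],[0,0,0]],
])

```text
clock: 26.75
tool_pos: [0.5426, 0.1453, 0.1941]
eef_rot: [-0.376, 0.905, -0.076, -0.185]
contact_force: [0.0, -0.1, -2.9]
opening: 0.259
finger_force: 55.1
```

>>> step_arm([
  [[-0.32,0,-0.15],[0,1.7,0]],
  [[-0.32,-0.02,-0.16],[0,1.7,0]],
  [[-0.31,-0.02,-0.17],[0,1.6,0.1]],
  [[0,0,0],[0,0,0]],
  [[0,0,0],[0,0,0]],
])

```text
clock: 27.38
tool_pos: [0.5501, 0.152, 0.1948]
eef_rot: [-0.371, 0.896, -0.093, -0.224]
contact_force: [0.1, -0.3, -3.1]
opening: 0.255
finger_force: 55.0
```

```bash
python3 - <<'E'
from ins import *
s=st();tipnow(s);print(s['moment'],(Z45.T@np.array(s['contact_force'])).round(1))
w=R.from_quat(s['eef_rot']).as_matrix();print('down',w.T@[0,0,-1],'x',w.T@Z45[:,0])
E
```

```text
{'clock': 27.375, 'tool_pos': [0.5501, 0.152, 0.1948], 'contact_force': [0.1257, -0.2515, -3.0577], 'opening': 0.2552, 'q': [-0.3654, 0.903, -0.1478, 1.397, 0.2631, 1.3325, 1.7452]}
tip-bore in rest axes mm [-0.4  0.2 -5.9] axis (rest) [-0. -0. -1.] lean -0.01
[ 0.58176178 -0.33916949 -0.05844156] [-0.1 -0.3 -3.1]
down [-4.69706826e-01  3.79868594e-04  8.82822379e-01] x [-8.82822412e-01  1.30396710e-04 -4.69706900e-01]
```

>>> step_arm([
  [[-0.19,0,0.35],[0,0,0]],
  [[-0.19,0,0.35],[0,0,0]],
  [[-0.19,0,0.35],[0,0,0]],
  [[0,0,0],[0,0,0]],
])

```text
clock: 27.88
tool_pos: [0.5503, 0.1522, 0.1824]
eef_rot: [-0.371, 0.896, -0.093, -0.224]
contact_force: [-0.5, 0.0, -4.1]
opening: 0.257
finger_force: 55.1
```

>>> step_arm([
  [[-0.19,0,0.35],[0,0,0]],
  [[-0.19,0,0.35],[0,0,0]],
  [[0,0,0],[0,0,0]],
])

```text
clock: 28.25
tool_pos: [0.5504, 0.1523, 0.1744]
eef_rot: [-0.371, 0.896, -0.093, -0.224]
contact_force: [-0.4, -0.3, -3.5]
opening: 0.257
finger_force: 55.1
```

>>> step_arm([
  [[-0.19,0,0.35],[0,0,0]],
  [[-0.19,0,0.35],[0,0,0]],
  [[-0.19,0,0.35],[0,0,0]],
  [[0,0,0],[0,0,0]],
])

```text
clock: 28.75
tool_pos: [0.5504, 0.1524, 0.1624]
eef_rot: [-0.371, 0.896, -0.093, -0.224]
contact_force: [-0.1, 0.4, -2.7]
opening: 0.255
finger_force: 55.2
```

>>> step_arm([
  [[-0.19,0,0.35],[0,0,0]],
  [[-0.19,0,0.35],[0,0,0]],
  [[-0.19,0,0.35],[0,0,0]],
  [[0,0,0],[0,0,0]],
])

```text
clock: 29.25
tool_pos: [0.5505, 0.1524, 0.1505]
eef_rot: [-0.371, 0.896, -0.093, -0.224]
contact_force: [-1.2, -0.8, -3.7]
opening: 0.259
finger_force: 55.2
```

```bash
python3 - <<'E'
from ins import *
s=st();tipnow(s);print(s['moment'],(Z45.T@np.array(s['contact_force'])).round(1))
E
```

```text
{'clock': 29.25, 'tool_pos': [0.5505, 0.1524, 0.1505], 'contact_force': [-1.152, -0.8059, -3.7234], 'opening': 0.2593, 'q': [-0.3672, 0.9594, -0.1448, 1.4168, 0.2745, 1.2594, 1.7275]}
tip-bore in rest axes mm [  0.1   0.3 -50.3] axis (rest) [-0.001 -0.    -1.   ] lean -0.06
[ 0.50491732 -0.20111384 -0.05950706] [-1.4  0.2 -3.7]
```

Sliding freely. 20 mm to go; slow at the end.

>>> step_arm([
  [[-0.19,0,0.35],[0,0,0]],
  [[-0.19,0,0.35],[0,0,0]],
  [[-0.19,0,0.35],[0,0,0]],
  [[-0.14,0,0.26],[0,0,0]],
  [[0,0,0],[0,0,0]],
])

```text
clock: 29.88
tool_pos: [0.5506, 0.1525, 0.1357]
eef_rot: [-0.371, 0.896, -0.093, -0.224]
contact_force: [-0.8, -0.6, -4.2]
opening: 0.258
finger_force: 55.2
```

>>> step_arm([
  [[-0.09,0,0.18],[0,0,0]],
  [[0,0,0],[0,0,0]],
  [[0,0,0],[0,0,0]],
])

```text
clock: 30.25
tool_pos: [0.5506, 0.1525, 0.134]
eef_rot: [-0.371, 0.896, -0.093, -0.224]
contact_force: [-2.0, -0.9, -3.7]
opening: 0.255
finger_force: 55.2
```

>>> step_arm([
  [[-0.07,0,0.13],[0,0,0]],
  [[0,0,0],[0,0,0]],
  [[0,0,0],[0,0,0]],
])

```text
clock: 30.62
tool_pos: [0.5506, 0.1525, 0.1325]
eef_rot: [-0.371, 0.896, -0.093, -0.224]
contact_force: [-0.7, -0.1, -4.2]
opening: 0.258
finger_force: 55.2
```

>>> step_arm([
  [[-0.05,0,0.09],[0,0,0]],
  [[0,0,0],[0,0,0]],
  [[0,0,0],[0,0,0]],
])

```text
clock: 31.0
tool_pos: [0.5506, 0.1525, 0.1315]
eef_rot: [-0.371, 0.896, -0.093, -0.224]
contact_force: [-1.6, 0.0, -3.7]
opening: 0.256
finger_force: 55.2
```

>>> step_arm([
  [[-0.05,0,0.09],[0,0,0]],
  [[0,0,0],[0,0,0]],
  [[0,0,0],[0,0,0]],
])

```text
clock: 31.38
tool_pos: [0.5507, 0.1525, 0.1304]
eef_rot: [-0.371, 0.896, -0.093, -0.224]
contact_force: [-1.5, -0.8, -2.8]
opening: 0.258
finger_force: 55.2
```

>>> step_arm([
  [[-0.04,0,0.07],[0,0,0]],
  [[0,0,0],[0,0,0]],
  [[0,0,0],[0,0,0]],
])

```text
clock: 31.75
tool_pos: [0.5507, 0.1525, 0.1301]
eef_rot: [-0.371, 0.896, -0.093, -0.224]
contact_force: [-1.5, -1.1, 1.7]
opening: 0.261
finger_force: 55.2
```

>>> step_arm([
  [[-0.04,0,0.07],[0,0,0]],
  [[0,0,0],[0,0,0]],
  [[0,0,0],[0,0,0]],
])

```text
clock: 32.12
tool_pos: [0.5507, 0.1525, 0.13]
eef_rot: [-0.371, 0.896, -0.093, -0.224]
contact_force: [-2.3, -0.4, 5.9]
opening: 0.259
finger_force: 55.2
```

>>> step_arm([
  [[0,0,0],[0,0,0]],
  [[0,0,0],[0,0,0]],
  [[0,0,0],[0,0,0]],
  [[0,0,0],[0,0,0]],
  [[0,0,0],[0,0,0]],
  [[0,0,0],[0,0,0]],
], claw=0.8, grip_force=20)

```text
clock: 32.88
tool_pos: [0.5507, 0.1525, 0.1289]
eef_rot: [-0.371, 0.896, -0.093, -0.224]
contact_force: [0.2, -0.6, -0.2]
opening: 0.892
finger_force: 0.0
```

>>> step_arm([
  [[0,0,-0.7],[0,0,0]],
  [[0,0,-1.5],[0,0,0]],
  [[0,0,-2.5],[0,0,0]],
  [[0,0,-3.5],[0,0,0]],
  [[0,0,-4],[0,0,0]],
  [[0,0,-3],[0,0,0]],
  [[0,0,0],[0,0,0]],
  [[0,0,0],[0,0,0]],
])

```text
clock: 33.88
tool_pos: [0.6007, 0.2028, 0.2626]
eef_rot: [-0.371, 0.896, -0.093, -0.224]
contact_force: [-0.5, -0.0, -0.4]
opening: 0.893
finger_force: 0.0
```

```bash
python3 - <<'E'
from ins import *
s=st()
sc=snap('scene','s11');t=snap('top','t11');w=snap('wrist','w11')
m=BORE+[0,0,.004]
for nm,q in (('s',sc),('t',t),('w',w)):
    print(nm,'collar pred',proj(q,m).round(1),'end',proj(q,BORE+[0,0,.085]).round(1))
    u,v=proj(q,m).astype(int);g=cv2.cvtColor(q['img'],cv2.COLOR_RGB2HSV)
    k=40 if nm=='w' else 16
    M=((g[...,0]>12)&(g[...,0]<28)&(g[...,1]>120)).astype(np.uint8);mm=np.zeros_like(M);mm[v-k:v+k,u-k:u+k]=M[v-k:v+k,u-k:u+k]
    n,l,S,cc=cv2.connectedComponentsWithStats(mm)
    for i in range(1,n):
        if S[i,4]>12: print(S[i],cc[i].round(1))
hsv=cv2.cvtColor(sc['img'],cv2.COLOR_RGB2HSV)[120:190:2,150:206:2]
for r_ in range(35): print(120+2*r_,''.join('B' if 12<h<28 and s_>120 else 'G' if 40<h<95 and s_>90 else '#' if v_<60 else '.' if v_>150 and s_<60 else '+' if s_<60 else '-' for h,s_,v_ in hsv[r_].tolist()))
E
```

```text
{'clock': 33.875, 'tool_pos': [0.6007, 0.2028, 0.2626], 'contact_force': [-0.5485, -0.0119, -0.4012], 'opening': 0.8928, 'q': [-0.4135, 0.9365, -0.1417, 1.0739, 0.2358, 1.6179, 1.784]}
s collar pred [176.2 167.1] end [172.9 143. ]
[170 163  14   9  73] [176.9 168.1]
t collar pred [136.1 162. ] end [127.  156.6]
[129 155  15  16 128] [137.3 163. ]
w collar pred [253.  190.8] end [252.7 173. ]
[213 150  12  16  96] [216.6 155.1]
[227 150  14   6  47] [234.3 151.7]
[253 150  40  21 462] [277.8 156.7]
[233 177  43  37 839] [254.  197.1]
[213 214  30  16 254] [223.8 224. ]
120 .............++++++-#--++...
122 .........++++++#-#######-+++
124 ....+++++++#####-##########-
126 ..+++---#############+##+###
128 +++-##--################++#-
130 ######-#############-------+
132 #################+------##--
134 #############----+------#--#
136 #-########+------###----#--#
138 ###-##----+------#-----##---
140 #####------##----B#--------#
142 #######------------------###
144 #########--+++-------##--###
146 ----######-------#######-###
148 -###--####-+++-#########-#--
150 -#####--####++-########----#
152 -########-##+++#######----##
154 #-#######--+++########-#--##
156 #-+#######-++++-#####--##-##
158 B#---#####-#+++-#####--##-##
160 ---#---###--+++#######-##-##
162 -----#--+#--+++#######-##---
164 ------##++--#++BB----###---#
166 --------#--B---BB-G--G###-#-
168 ----------BBBBBBB-GGGG##----
170 ---------GBBBBBB-GGGGGB-----
172 -------GGGG-----GGGGG-------
174 -------GGGGGGGGGGGGGG-------
176 ------+GGGGGGGGGGGGGG-------
178 -------GGGGGGGGGGGGGG-------
180 -------GGG--GGGGGGGGGG------
182 -------GGG-B-GGGGGGGGG------
184 -------GGG--GGGGGGGGGG------
186 -------GGGGGGGGGGGGGGGG+++--
188 -----++GGGGGGGGGGGGGGGGGGG--
```

```bash
python3 -c "
from plant import finish_job
print(finish_job())"
```

```text
the job is handed in; nothing more can be done
None
```

The spindle stands released in the green housing with its collar on the top face, by contact force and final camera measurement; handed in at about 34 s, but my first try at the rest pressed the fingertips on its upper saddle at about 58 N, which might count against the 40 N limit.

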